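Jog two newly covered library books square and lay the pressing weight on them

ROBOT

A 6-joint arm with a two-finger parallel gripper is mounted at the origin on the work surface. World frame = base frame: x ahead of the robot, y to its left, z up, the work surface at z = 0. Lengths are in mm, angles in rad, forces in N, time in s.
With the tool pointing down it reaches from about 350 to 975 mm from the base axis. Payload 7.1 kg.
Tool frame: the origin (TCP) lies midway between the tips of the shut fingers; the grasp point (between the pads) lies 19 mm behind it (ctrl.hold_point_z is the distance from the TCP to the grasp point, in mm); z points along the fingers, y is the direction in which the jaws open and shut (so a half turn about z gives the same grasp; the last joint's range is limited). The gripper opens to 88 mm and grips with 3 to 60 N. Pads are 20 mm wide; open, the fingers measure 115 mm over their backs; the gripper's body (75 mm by 178 mm) begins 61 mm behind the grasp point.
Start: joints at [-1.153, 0.423, 1.63, -0, 1.089, -0.019], TCP at [264.416, -566.294, 222.675] pointing down, gripper open.
Joint ranges: [-3, 3], [-0.9, 2.11], [0.09, 2.58], [-1.31, 4.45], [0.11, 2.69], [-2.54, 2.54]. Speed limits (rad/s): [2.39, 2.39, 3.01, 3.14, 3.14, 3.14].

INTERFACE

Orientations are given as a rotation vector (axis times angle).
In Python, from workcell import ctrl, eyes gives the robot as it stands.
- The arm moves only by the tool move_arm, never from a script. Its argument "deltas" is a list of rows, each a list of 6 numbers: the shift along the tool's x, y, z in mm, then the turn, a rotation vector about the tool's x, y, z in rad. A call has 1 to 5 rows; each row shifts and turns the pose as measured when the row begins, along the tool's axes as they then stand; what a row does not reach is not made up. A row lasts 1/12 s, in which the tool goes at most 41.7 mm and 7.16 degrees, less where a joint would pass 70% of its speed; a pose out of reach is approached as far as the arm can. A call is refused whole if a number of a shift passes 41.7 or a number of a turn 0.125, either way. A call with a gripper value outside its range is refused whole. "hand" is the closure, from -1 (fully open) to 1 (shut), set as the call begins (left out, the last holds). The fingers move at their own pace and stop on an object; the grip force is fixed at half the most. Time passes only in rows, so rows that do not move let the fingers close. It gives the time, the measured TCP pose, the force and the opening at its end, in the units of the state.
- ctrl.get_obs(): the state, without advancing time (a new reading comes with each control period).
- eyes.get_image(name): name is "side" or "top"; returns a dict with "frame" (384x512x3 uint8, red, green, blue), "range_z" (384x512 float32, mm along the optical axis (not along the pixel's ray), 0 where there is no reading), "fx", "fy", "cx", "cy" (pixels), "D" ([k1, k2, p1, p2, k3] as OpenCV has them; the pictures are not rectified), "cam_to_world" (4x4, takes a point from camera to world coordinates). Camera axes: x right, y down, z forward; pixel columns grow to the right and rows downward; lengths in mm; the calibration is good to about 2 mm. A picture is of the moment at which its call begins.
- ctrl.close_job(): hands the job in, once; it reports no verdict.
The state is a dict: "t": time; "qpos": joint angles; "qvel": joint speeds; "joint_torque": joint torques, N m; "ee_pos": TCP position; "orientation": TCP orientation; "ft_force": force on the tool from outside, world axes, zero at the start; "moment": the same for the moment, N m; "width": finger opening in mm.
Only numpy, scipy, OpenCV 4.12 (cv2) and the standard library are available. Lean on these libraries where they do the work, as an engineer would, in place of code of your own. Each camera call takes 0.05 s, during which the arm holds its last target.

TASK

First tap the ends of the two stacked books gently, one book from the left and the other from the right, until both lie flush one upon the other and centred on the red line of the white board, along its wooden fence; do not press or drag them from on top. Then lift the metal pressing weight out of its slotted stand, put it down on the bare table and tip it over so that it lies on its blue felt face, let go, take it again across its flat sides, and lay it gently, felt down and lengthways, on the middle of the upper book. Bare metal must never touch the books, and leave the other things on the table where they are.

Things in the scene. Friction and masses are not known exactly. Their poses are not given: they have to be found in the camera images.
- mark (a point): Point on the red centre line of the fixed white board's top (12 mm above the table) where each book's middle belongs. z up; the red line runs along x. Towards +x, 56 mm away, is the inner face of the wooden fence (32 mm high above the table). Black lines at y = +-80 mm: book ends belong 5 mm inside them. The board reaches 120 mm towards -x and 180 mm to either side.
- book_low_mid (a point): Centre (half-way up) of the lower book, green: a closed rigid hardback, 110 mm along x (spine towards the fence), 150 mm along y, 22 mm thick, about 0.34 kg. It lies flat on the board beside the fence, off-centre along the board's y to one side; which side varies. Its axes are about parallel to those of mark.
- book_top_mid (a point): Centre of the upper book, yellow, of the same size, about 0.30 kg, lying on the lower book and off-centre to the opposite side, so that the ends form steps of 30 to 60 mm. Pushing the lower book by its end carries the upper one along; pushing the upper one by its end slides it on the lower one.
- book_low: The lower book; origin at the centre of its underside.
- book_top: The upper book; origin at the centre of its underside.
- weight_mid (a point): Centre of the pressing weight: aluminium block 140 mm long (its x), 36 mm thick (y), 60 mm tall (z) as it stands at the start on a narrow side; 0.6 to 0.9 kg. Blue felt covers its +y face (140 x 60 mm); felt down: y points straight down, the centre 18 mm above its support. Standing on the table, it topples to the felt side when pushed near the top of its bare face.
- weight: The pressing weight; origin at the centre of the narrow side on which it stands at the start.
- stand: Fixed dark wooden stand 120 mm (x) x 66 mm (y), origin under its centre on the table; a slot 44 mm wide along x with its floor 10 mm and its walls 26 mm above the table; the weight stands loosely in it and shows 44 mm above the walls. About 0.15 m of open table lies between stand and board.
- mug: Bystander, leave alone: black mug, 80 mm across, 95 mm tall; origin at the centre of its underside.
- bottle: Bystander, leave alone: clear capped bottle, 64 mm across, 200 mm tall; origin at the centre of its underside.
- pencils: Bystander, leave alone: red pencil pot, 80 mm across, about 160 mm tall with its pencils; origin at the centre of its underside.
- tape: Bystander, leave alone: orange tape reel lying flat, 90 mm across, 45 mm tall; origin at the centre of its underside.
- basket: Bystander, leave alone: open red box 150 x 200 x 70 mm; origin at the centre of its underside.
- notebook: Bystander, leave alone: closed dark blue pad 150 x 110 x 14 mm; origin at the centre of its underside.
- blocks: Bystander, leave alone: wooden brick 120 x 60 x 60 mm; origin at the centre of its underside.
Not all that is in view belongs to the job. Of the things shaped like the weight, the aluminium one is meant.

How it is judged (in metres and radians):
On the way, in this order (a step that is already met when the one before it is completed fails the run):
1. both books lie still, let go, flush and centred on the red line (y of book_low_mid in the frame of mark between -0.006 and 0.006 m and x of book_low_mid in the frame of mark between -0.012 and 0.012 m and angle between the y axis of each of book_low_mid, book_top_mid and the y axis of mark, either way round below 0.08 rad and angle between each of book_low_mid, book_top_mid's own z axis and vertical below 0.05 rad and y of book_top_mid in the frame of mark between -0.006 and 0.006 m and x of book_top_mid in the frame of mark between -0.012 and 0.012 m and linear speed of each of book_low, book_top below 0.01 m/s and contact force between each of book_low, book_top and the fingers below 0.1 N), for 0.2 s.
2. the weight lies on its felt face on the table, let go (angle between weight_mid's own y axis and vertical above 3.04 rad and height (world z) of weight_mid below 0.024 m and contact force between weight and the fingers below 0.1 N and linear speed of weight below 0.01 m/s), for 0.2 s.
At the end, for the whole second after the job is handed in: Both books lie flat and still, within 6 mm of the red line along the board, 12 mm across it, parallel to it within 0.08 rad; the weight lies still, felt down, on the upper book, within 20 mm of its middle, lengthways within 0.2 rad; all let go (all of step 1 and angle between weight_mid's own y axis and vertical above 3.04 rad and linear speed of weight below 0.01 m/s and contact force between weight and the fingers below 0.1 N and horizontal distance between weight_mid and book_top_mid below 0.02 m and angle between the x axis of weight_mid and the y axis of book_top_mid, either way round below 0.2 rad and z of weight_mid in the frame of book_top_mid between -0.033 and 0.033 m and z of weight_mid in the frame of book_top_mid above 0.025 m); the robot touches nothing.
It fails at once if a book is struck or pushed with more than 22 N (contact force between any of book_low, book_top and the fingers above 22 N).
It fails at once if a book is pressed or dragged by fingers on its cover ((contact force between book_low and the fingers above 4 N and x of the grasp point in the frame of book_low_mid between -0.04 and 0.04 m and y of the grasp point in the frame of book_low_mid between -0.06 and 0.06 m) or (contact force between book_top and the fingers above 4 N and x of the grasp point in the frame of book_top_mid between -0.04 and 0.04 m and y of the grasp point in the frame of book_top_mid between -0.06 and 0.06 m)).
It fails at once if bare metal of the weight touches a book (angle between weight_mid's own y axis and vertical below 2.8 rad and (contact force between weight and book_top above 0.5 N or contact force between weight and book_low above 0.5 N)).
It fails at once if the weight is dropped or pressed hard on the book (over 45 N) (contact force between weight and book_top above 45 N).
It fails at once if a bystander is shifted by more than 30 mm (distance of any of mug, bottle, pencils, tape, basket, notebook, blocks from where it was at the start of the episode above 0.03 m).
It also fails if it takes over 69 s, if anything falls off the work surface, if the arm or the gripper's body presses on something with over 40 N, if the wrist force passes 120 N, or if a joint passes its speed limit or range.

## Working session

There is one attempt and no reset: what is moved stays moved. The work goes in short steps, Python scripts to look and compute and a tool call to move; the robot and the scene stay as the last step left them, time stands still between calls to the robot, and variables do not carry over. Pictures are saved under pics/ and viewed, and the job is handed in when it is done.

Besides the shell and the picture viewer there is one more tool, called after "Call:" by a JSON object that holds its "api" and its "payload". move_arm: Moves the arm, as the interface text tells. Its arguments: {"type":"object","properties":{"deltas":{"type":"array"},"hand":{"type":"number"}},"required":["deltas"]}

```bash
ls; mkdir -p pics
cat > h.py <<'E'
import numpy as np, cv2
from workcell import ctrl, eyes
def world(im):
    h,w=im['range_z'].shape
    K=np.array([[im['fx'],0,im['cx']],[0,im['fy'],im['cy']],[0,0,1.]])
    u,v=np.meshgrid(np.arange(w),np.arange(h))
    p=cv2.undistortPoints(np.stack([u,v],-1).reshape(-1,1,2).astype(np.float64),K,np.array(im['D'],float)).reshape(h,w,2)
    z=im['range_z'].astype(float)
    P=np.stack([p[...,0]*z,p[...,1]*z,z,np.ones_like(z)],-1)
    W=P@np.array(im['cam_to_world']).T
    W=W[...,:3]; W[z==0]=np.nan
    return W
def save(n,f,s=1,box=None):
    if box: f=f[box[1]:box[3],box[0]:box[2]]
    f=cv2.resize(f,None,fx=s,fy=s,interpolation=cv2.INTER_CUBIC) if s!=1 else f
    cv2.imwrite('pics/'+n+'.png',f[...,::-1])
E
python3 - <<'E'
from h import *
o=ctrl.get_obs();print({k:np.round(v,3) for k,v in o.items()}, ctrl.hold_point_z)
for n in('top','side'):
    im=eyes.get_image(n); save(n+'0',im['frame'],1.5); np.save(n+'W.npy',world(im)); np.save(n+'F.npy',im['frame']); print(np.round(im['cam_to_world'],2),im['fx'],im['D'])
E
```

```text
pics
{'t': np.float64(0.0), 'qpos': array([-1.153,  0.424,  1.631,  0.   ,  1.089, -0.019]), 'qvel': array([ 0.001, -0.002,  0.   ,  0.001, -0.   , -0.   ]), 'joint_torque': array([-1.0000e-03, -5.4462e+01, -2.7367e+01,  6.4000e-02,  2.3000e-02,
       -0.0000e+00]), 'ee_pos': array([ 264.202, -565.804,  221.926]), 'orientation': array([-3.066, -0.68 ,  0.   ]), 'ft_force': array([ 0.199,  0.467, -1.299]), 'moment': array([-0.024,  0.013,  0.028]), 'width': np.float64(87.657)} 18.700000000000003
[[-3.00000e-02 -9.90000e-01  1.20000e-01  3.92560e+02]
 [-1.00000e+00  3.00000e-02  1.00000e-02 -2.16500e+01]
 [-1.00000e-02 -1.20000e-01 -9.90000e-01  1.10108e+03]
 [ 0.00000e+00  0.00000e+00  0.00000e+00  1.00000e+00]] 369.1653592845151 [0.0347823 0.        0.        0.        0.       ]
[[-1.00000e+00 -4.00000e-02  3.00000e-02  4.37140e+02]
 [-5.00000e-02  7.20000e-01 -6.90000e-01  1.09074e+03]
 [ 0.00000e+00 -6.90000e-01 -7.20000e-01  1.22371e+03]
 [ 0.00000e+00  0.00000e+00  0.00000e+00  1.00000e+00]] 444.8446957101623 [-0.15058605  0.          0.          0.          0.        ]
```

View pics/top0.png

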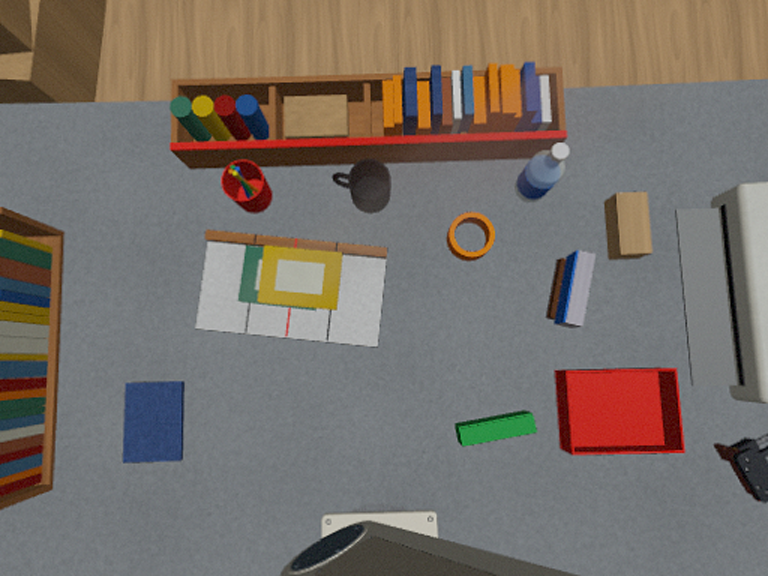

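View pics/side0.png

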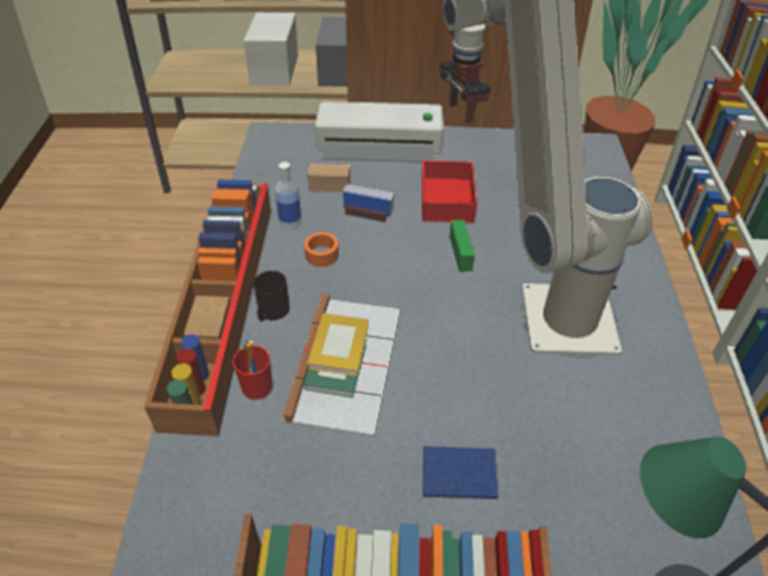

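Run:
```python
from h import *
F=np.load('topF.npy');W=np.load('topW.npy');S=np.load('sideF.npy')
a=cv2.resize(F[145:240,125:265],None,fx=4,fy=4,interpolation=cv2.INTER_CUBIC)
b=cv2.resize(F[155:230,350:440],None,fx=4,fy=4,interpolation=cv2.INTER_CUBIC)
save('c1',a); save('c2',b); save('c3',S,6,(180,90,320,180)); save('c4',S,5,(180,190,280,300))
def near(p,t): return None
hsv=cv2.cvtColor(F,cv2.COLOR_RGB2HSV)
def rep(n,m):
    P=W[m]; P=P[~np.isnan(P[:,2])]
    r=cv2.minAreaRect(P[:,:2].astype(np.float32)); print(n,len(P),np.round(r[0],1),np.round(r[1],1),round(r[2],2),'z',np.round(np.percentile(P[:,2],[2,50,98]),1))
    return P
yel=(hsv[...,0]>20)&(hsv[...,0]<32)&(hsv[...,1]>120)
X,Y,Z=W[...,0],W[...,1],W[...,2]
box=lambda x0,y0,x1,y1:(X>x0)&(X<x1)&(Y>y0)&(Y<y1)
# print grids
u0,v0=125,145
for v in range(150,236,6): print(v,[ (int(W[v,u,0]),int(W[v,u,1]),int(W[v,u,2])) for u in range(130,262,12)])
u=np.zeros(F.shape[:2],bool);u[155:230,350:440]=1
rep('weighttop',u&(Z>60)); rep('stand',u&(Z>12)&(Z<40))
```

```text
150 [(675, 360, -3), (672, 321, 3), (672, 285, 1), (672, 249, -1), (670, 212, 1), (668, 175, 2), (669, 140, -3), (667, 103, -2), (665, 66, 1), (666, 30, -3), (664, -6, -2)]
156 [(656, 358, 0), (646, 311, 35), (645, 275, 36), (645, 241, 32), (651, 213, 0), (651, 176, -1), (650, 140, 0), (648, 103, 3), (647, 67, 1), (646, 30, 1), (644, -5, 2)]
162 [(637, 358, 1), (634, 319, 9), (632, 281, 16), (627, 241, 32), (626, 206, 33), (626, 171, 26), (623, 135, 33), (623, 100, 32), (622, 64, 32), (627, 30, 1), (626, -5, 1)]
168 [(619, 359, -1), (616, 319, 10), (615, 283, 9), (608, 240, 36), (603, 201, 56), (602, 166, 57), (602, 132, 53), (600, 97, 56), (599, 63, 55), (604, 30, 27), (601, -5, 35)]
174 [(600, 357, 1), (597, 317, 14), (596, 282, 14), (592, 242, 29), (585, 201, 57), (585, 166, 56), (584, 132, 54), (582, 97, 57), (581, 63, 58), (588, 31, 13), (588, -4, 6)]Traceback (most recent call last):
  File "<stdin>", line 17, in <module>
ValueError: cannot convert float NaN to integer
```

View pics/c1.png

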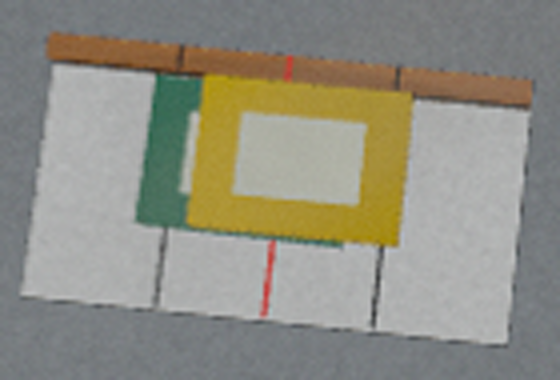

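View pics/c2.png

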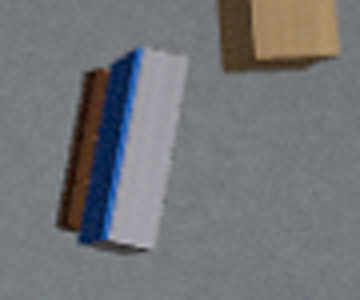

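View pics/c3.png

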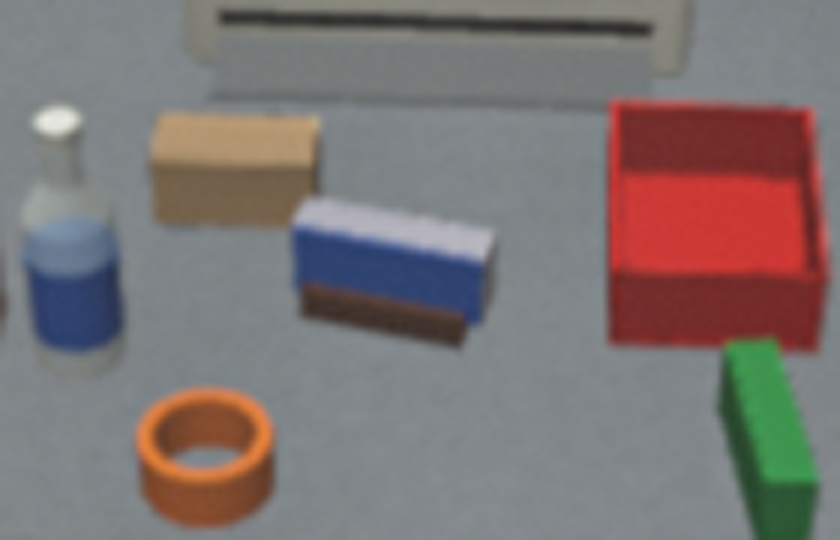

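View pics/c4.png

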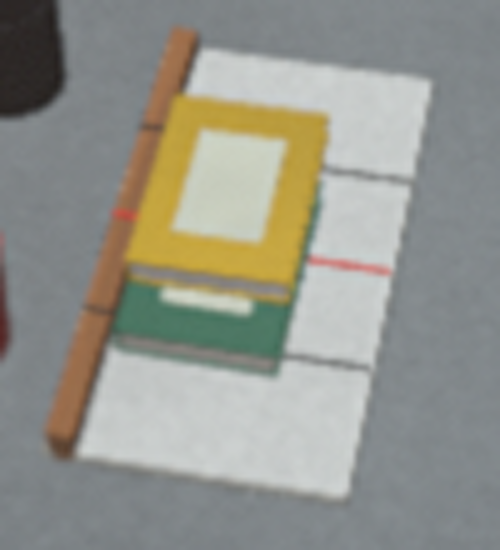

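```bash
cat >> h.py <<'E'
def ray(im,uv,z):
    K=np.array([[im['fx'],0,im['cx']],[0,im['fy'],im['cy']],[0,0,1.]])
    uv=np.asarray(uv,float).reshape(-1,1,2)
    p=cv2.undistortPoints(uv,K,np.array(im['D'],float)).reshape(-1,2)
    M=np.array(im['cam_to_world']); d=np.c_[p,np.ones(len(p))]@M[:3,:3].T; c=M[:3,3]
    s=(z-c[2])/d[:,2]; return (c+d*s[:,None])[:,:2]
def rect(im,m,z):
    v,u=np.nonzero(m); P=ray(im,np.c_[u,v],z).astype(np.float32)
    r=cv2.minAreaRect(P); return r,P
def comp(m):
    n,l,s,c=cv2.connectedComponentsWithStats(m.astype(np.uint8)); return l==1+np.argmax(s[1:,4])
def masks(F):
    hsv=cv2.cvtColor(F,cv2.COLOR_RGB2HSV).astype(int); H,S,V=hsv[...,0],hsv[...,1],hsv[...,2]
    return H,S,V
E
python3 - <<'E'
from h import *
im=eyes.get_image('top');F=im['frame'];H,S,V=masks(F)
R=np.zeros(F.shape[:2],bool);R[145:240,125:265]=1
ye=comp(R&(H>18)&(H<32)&(S>150)); gr=comp(R&(H>60)&(H<95)&(S>90)&(V>60)); br=comp(R&(H>5)&(H<18)&(S>100)&(~ye))
red=R&((H<5)|(H>174))&(S>120); 
wh=R&(S<40)&(V>140)
for n,m,z in(('yel',ye,56),('green',gr,34),('brown',br,32),('red',red,12),('white',wh,12)):
    r,P=rect(im,m,z); print(n,m.sum(),np.round(cv2.boxPoints(r),1).tolist(),np.round(r[2],2))
# red line pixels at board vs fence
v,u=np.nonzero(red); 
lo=v>195; P=ray(im,np.c_[u,v][lo],12); print('red low',P.round(1).tolist())
P=ray(im,np.c_[u,v][~lo],32); print('red hi',P.round(1).tolist())
bl=R&(V<110)&(S<70)
v,u=np.nonzero(bl&(np.arange(384)[:,None]>200)); P=ray(im,np.c_[u,v],12); print('black',P.round(0).tolist()[:60])
R=np.zeros(F.shape[:2],bool);R[155:230,350:440]=1; R[:172,404:]=0
si=comp(R&(V>140)&(S<45)); r,P=rect(im,si,70); print('wt top',si.sum(),np.round(r[0],1),r[1],r[2])
bu=comp(R&(H>100)&(H<125)&(S>120)); r,P=rect(im,bu,70); print('blue',bu.sum(),cv2.boxPoints(r).round(1).tolist())
sb=comp(R&(H<20)&(S>80)); r,P=rect(im,sb,26); print('stand',sb.sum(),cv2.boxPoints(r).round(1).tolist())
E
```

```text
yel 1289 [[489.0, 73.0], [599.5999755859375, 58.20000076293945], [619.4000244140625, 206.89999389648438], [508.79998779296875, 221.60000610351562]] 82.42
green 211 [[533.9000244140625, 229.10000610351562], [617.2000122070312, 216.10000610351562], [622.0999755859375, 247.6999969482422], [538.7999877929688, 260.79998779296875]] 81.08
brown 536 [[604.9000244140625, 74.4000015258789], [624.5999755859375, 71.80000305175781], [657.7000122070312, 326.79998779296875], [637.9000244140625, 329.29998779296875]] 82.62
red 23 [[449.5, 172.0], [638.2000122070312, 152.10000610351562], [638.5, 155.39999389648438], [449.79998779296875, 175.3000030517578]] 83.98
white 5172 [[418.5, -3.299999952316284], [592.0, -26.0], [638.7999877929688, 331.6000061035156], [465.29998779296875, 354.29998779296875]] 82.55
red low [[499.8, 167.0], [496.8, 167.0], [490.9, 170.0], [488.0, 170.0], [485.0, 170.1], [482.0, 170.1], [479.1, 170.1], [476.1, 170.1], [473.1, 170.2], [470.3, 173.1], [467.3, 173.2], [464.3, 173.2], [461.4, 173.2], [458.4, 173.2], [455.5, 173.3], [452.5, 173.3], [449.6, 173.3]]
red hi [[633.8, 150.3
[... 768 characters left out ...]
.0, 288.0], [450.0, 94.0], [452.0, 268.0], [452.0, 265.0], [447.0, 94.0], [449.0, 241.0], [449.0, 238.0], [449.0, 235.0], [448.0, 232.0], [444.0, 94.0], [445.0, 212.0], [445.0, 209.0], [445.0, 206.0], [441.0, 94.0], [441.0, 182.0], [441.0, 179.0], [441.0, 176.0]]
wt top 570 [ 516.2 -386.9] (32.2443962097168, 139.71095275878906) 75.57427215576172
blue 319 [[447.6000061035156, -351.29998779296875], [585.4000244140625, -386.1000061035156], [589.9000244140625, -368.20001220703125], [452.1000061035156, -333.3999938964844]]
stand 203 [[463.20001220703125, -347.1000061035156], [578.5999755859375, -375.8999938964844], [582.0999755859375, -361.8999938964844], [466.70001220703125, -333.1000061035156]]
```

```bash
cat >> h.py <<'E'
from scipy.spatial.transform import Rotation as Ro
TH=-0.132; MK=np.array([560.4,160.0])
ex=np.array([np.cos(TH),np.sin(TH)]); ey=np.array([-ex[1],ex[0]])
def mk(a,b): return MK+a*ex+b*ey
def inm(p): d=np.asarray(p)-MK; return np.array([d@ex,d@ey])
def plan(xy,z,yawx=None,step=38,n=None):
    o=ctrl.get_obs(); R0=Ro.from_rotvec(o['orientation']); p0=np.array(o['ee_pos'])
    x=R0.as_matrix()[:,0]; cur=np.arctan2(x[1],x[0]); yawx=cur if yawx is None else yawx
    R1=Ro.from_euler('z',yawx)*Ro.from_rotvec([np.pi,0,0]); p1=np.array([*xy,z])
    dr=(R0.inv()*R1).as_rotvec(); d=p1-p0
    n=n or max(1,int(np.ceil(max(np.linalg.norm(d)/step,np.linalg.norm(dr)/0.115))))
    R=R0; rows=[]
    for i in range(n):
        rows.append([float(k) for k in np.r_[np.round(R.inv().apply(d/n),1),np.round(dr/n,3)]]); R=R*Ro.from_rotvec(dr/n)
    for i in range(0,n,5): print(rows[i:i+5])
def st():
    o=ctrl.get_obs(); x=Ro.from_rotvec(o['orientation']).as_matrix()
    print('t',round(o['t'],2),'p',np.round(o['ee_pos'],1),'yaw',round(float(np.arctan2(x[1,0],x[0,0])),3),'tz',np.round(x[:,2],3),'F',np.round(o['ft_force'],1),'w',round(o['width'],1),'inm',inm(o['ee_pos'][:2]).round(1))
E
python3 - <<'E'
from h import *
W=np.load('topW.npy')
for n,(a,b,c,d) in {'pot':(140,100,190,145),'mug':(220,100,265,145),'tape':(295,138,335,175),'bottle':(340,92,385,135),'green':(300,270,360,300)}.items():
    P=W[b:d,a:c].reshape(-1,3); P=P[P[:,2]>25]; print(n,np.nanpercentile(P,2,axis=0).round(),np.nanpercentile(P,98,axis=0).round())
print(mk(-4,135)); plan(mk(-4,135),120,1.439); st()
E
```

```text
pot [694. 173.  27.] [796. 304. 155.]
mug [690. -44.  26.] [794.  72.  96.]
tape [ 586. -235.   26.] [ 670. -151.   48.]
bottle [ 699. -353.   31.] [ 796. -276.  200.]
green [ 238. -285.   30.] [ 286. -151.   64.]
[574.20309322 294.35205476]
[[25.8, -25.9, 4.1, -0.0, -0.0, -0.04], [26.8, -24.9, 4.1, -0.0, -0.0, -0.04], [27.8, -23.8, 4.1, -0.0, -0.0, -0.04], [28.7, -22.6, 4.1, -0.0, -0.0, -0.04], [29.6, -21.5, 4.1, -0.0, -0.0, -0.04]]
[[30.4, -20.3, 4.1, -0.0, -0.0, -0.04], [31.2, -19.0, 4.1, -0.0, -0.0, -0.04], [32.0, -17.8, 4.1, -0.0, -0.0, -0.04], [32.7, -16.5, 4.1, -0.0, -0.0, -0.04], [33.3, -15.2, 4.1, -0.0, -0.0, -0.04]]
[[33.9, -13.8, 4.1, -0.0, -0.0, -0.04], [34.4, -12.4, 4.1, -0.0, -0.0, -0.04], [34.9, -11.1, 4.1, -0.0, -0.0, -0.04], [35.3, -9.6, 4.1, -0.0, -0.0, -0.04], [35.6, -8.2, 4.1, -0.0, -0.0, -0.04]]
[[35.9, -6.8, 4.1, -0.0, -0.0, -0.04], [36.2, -5.3, 4.1, -0.0, -0.0, -0.04], [36.4, -3.9, 4.1, -0.0, -0.0, -0.04], [36.5, -2.4, 4.1, -0.0, -0.0, -0.04], [36.6, -1.0, 4.1, -0.0, -0.0, -0.04]]
[[36.6, 0.5, 4.1, -0.0, -0.0, -0.04], [36.5, 2.0, 4.1, -0.0, -0.0, -0.04], [36.4, 3.4, 4.1, -0.0, -0.0, -0.04], [36.2, 4.9, 4.1, -0.0, -0.0, -0.04], [36.0, 6.3, 4.1, -0.0, -0.0, -0.04]]
t 0.15 p [ 264.3 -565.9  222.1] yaw 0.437 tz [-0.     0.001 -1.   ] F [0.6 0.6 0.3] w 88.2 inm [-198.  -758.6]
```

Call:
{"api": "move_arm", "payload": {"deltas": [[26,-26,2,0,0,-0.04],[27,-25,2,0,0,-0.04],[28,-24,2,0,0,-0.04],[29,-22.5,2,0,0,-0.04],[29.5,-21.5,2,0,0,-0.04]], "hand": 0}}

```text
t: 0.57
ee_pos: [326.1, -393.7, 210.3]
orientation: [2.982, 0.981, -0.001]
ft_force: [1.2, 0.4, 0.2]
width: 57.8
```

Call:
{"api": "move_arm", "payload": {"deltas": [[30.4,-20.3,4,0,0,-0.04],[31.2,-19.0,4,0,0,-0.04],[32.0,-17.8,4,0,0,-0.04],[32.7,-16.5,4,0,0,-0.04],[33.3,-15.2,4,0,0,-0.04]]}}

```text
t: 0.98
ee_pos: [388.5, -213.1, 189.3]
orientation: [2.864, 1.285, -0.001]
ft_force: [1.4, -0.3, -0.7]
width: 43.8
```

Call:
{"api": "move_arm", "payload": {"deltas": [[34,-13.8,4,0,0,-0.04],[34.4,-12.4,4,0,0,-0.04],[35,-11,4,0,0,-0.04],[35.3,-9.6,4,0,0,-0.04],[35.6,-8.2,4,0,0,-0.04]]}}

```text
t: 1.4
ee_pos: [450.0, -31.3, 168.3]
orientation: [2.714, 1.577, 0.0]
ft_force: [1.3, -0.5, 0.0]
width: 44.2
```

Call:
{"api": "move_arm", "payload": {"deltas": [[35.9,-6.8,4,0,0,-0.04],[36.2,-5.3,4,0,0,-0.04],[36.4,-3.9,4,0,0,-0.04],[36.5,-2.4,4,0,0,-0.04],[36.6,-1,4,0,0,-0.04]]}}

```text
t: 1.82
ee_pos: [509.6, 151.8, 146.8]
orientation: [2.532, 1.854, -0.001]
ft_force: [0.5, -0.3, -0.1]
width: 43.4
```

```bash
python3 -c "
from h import *
st(); plan(mk(-4,135),120,1.439)"
```

```text
t 1.82 p [509.6 151.8 146.8] yaw 1.264 tz [ 0.002 -0.003 -1.   ] F [ 0.5 -0.3 -0.1] w 43.4 inm [-49.3 -14.8]
[[31.1, 3.7, 5.3, 0.0, 0.001, -0.035], [30.9, 4.8, 5.3, 0.0, 0.001, -0.035], [30.8, 5.9, 5.3, 0.0, 0.001, -0.035], [30.5, 6.9, 5.3, 0.0, 0.001, -0.035], [30.3, 8.0, 5.3, 0.0, 0.001, -0.035]]
```

Call:
{"api": "move_arm", "payload": {"deltas": [[32.5,4,5.5,0,0.001,-0.037],[32.5,5,5.5,0,0.001,-0.037],[32.5,6,5.5,0,0.001,-0.037],[32,7,5.5,0,0,-0.037],[32,8,5.5,0,0,-0.037]]}}

```text
t: 2.23
ee_pos: [576.0, 312.5, 116.9]
orientation: [2.338, 2.097, 0.001]
ft_force: [0.4, -0.3, -0.4]
width: 44.0
```

Call:
{"api": "move_arm", "payload": {"deltas": [[0,0,0,0,0,0]]}}

```text
t: 2.32
ee_pos: [577.5, 317.5, 115.8]
orientation: [2.333, 2.102, 0.004]
ft_force: [-0.2, -1.2, 0.1]
width: 43.8
```

```bash
python3 -c "
from h import *
st(); plan(mk(-4,135),21,1.439,step=25)"
```

```text
t 2.32 p [577.5 317.5 115.8] yaw 1.467 tz [ 0.003  0.001 -1.   ] F [-0.2 -1.2  0.1] w 43.8 inm [ -3.7 158.3]
[[-5.9, -0.3, 23.7, 0.001, -0.0, 0.007], [-5.9, -0.2, 23.7, 0.001, -0.0, 0.007], [-5.9, -0.2, 23.7, 0.001, -0.0, 0.007], [-5.8, -0.1, 23.7, 0.001, -0.0, 0.007]]
```

Call:
{"api": "move_arm", "payload": {"deltas": [[-5,0,22,0.001,0,0.007],[-5,0,22,0.001,0,0.007],[-5,0,22,0.001,0,0.007],[-5,0,22,0,0,0.006],[0,0,2,0,0,0]]}}

```text
t: 2.73
ee_pos: [575.8, 299.9, 22.9]
orientation: [-2.359, -2.074, -0.005]
ft_force: [0.1, -0.9, -0.1]
width: 43.4
```

```bash
python3 -c "
from h import *
st(); plan(mk(-4,120),21,1.439,step=25)
im=eyes.get_image('top'); save('a1',im['frame'],4,(125,125,265,245)); im=eyes.get_image('side'); save('a2',im['frame'],4,(140,150,300,290))"
```

```text
t 2.73 p [575.8 299.9  22.9] yaw 1.443 tz [ 0.002  0.003 -1.   ] F [ 0.1 -0.9 -0.1] w 43.4 inm [ -3.1 140.7]
[[-20.7, -0.9, 1.8, 0.002, -0.003, 0.004]]
```

View pics/a1.png

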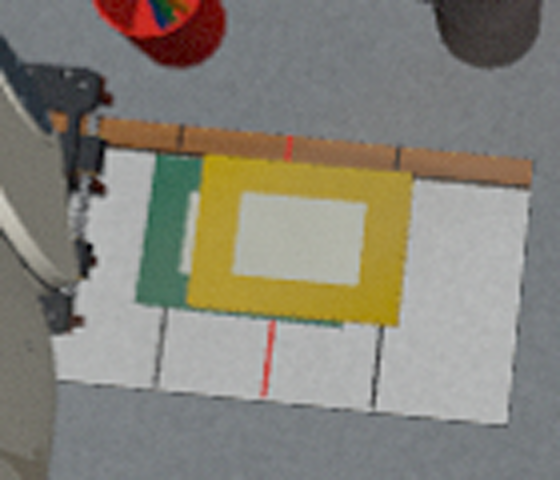

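View pics/a2.png

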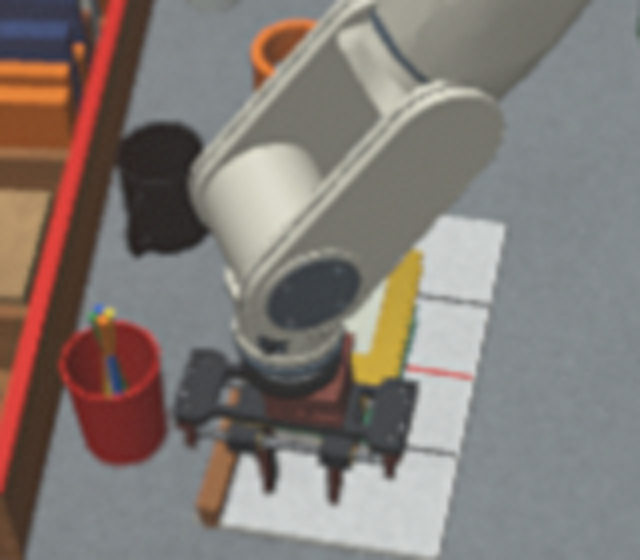

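Call:
{"api": "move_arm", "payload": {"deltas": [[-8,0,1,0.001,0,0],[-7,0,1,0,0,0],[-6,0,0,0,0,0],[-4,0,0,0,0,0],[-2,0,0,0,0,0]]}}

```text
t: 3.25
ee_pos: [577.5, 273.8, 29.6]
orientation: [2.357, 2.074, 0.023]
ft_force: [-0.1, 0.6, -0.2]
width: 43.5
```

Call:
{"api": "move_arm", "payload": {"deltas": [[-2,0,0,0,0,0],[-2,0,0,0,0,0],[-2,0,0,0,0,0],[-2,0,0,0,0,0],[-2,0,0,0,0,0]]}}

```text
t: 3.67
ee_pos: [577.3, 263.6, 31.4]
orientation: [2.358, 2.073, 0.03]
ft_force: [0.2, 3.5, -0.8]
width: 43.8
```

```bash
cat >> h.py <<'E'
def books(n=None):
    im=eyes.get_image('top');F=im['frame'];H,S,V=masks(F)
    R=np.zeros(F.shape[:2],bool);R[145:240,125:265]=1
    ye=comp(R&(H>18)&(H<32)&(S>130)); gr=R&(H>60)&(H<95)&(S>80)&(V>50)
    r,P=rect(im,ye,56); c=np.array([inm(p) for p in cv2.boxPoints(r)])
    print('yel ctr',inm(r[0]).round(1),'size',np.round(r[1],1),'rot',round(np.radians(r[2])-np.pi/2-TH,3),'y range',c[:,1].min().round(1),c[:,1].max().round(1))
    if gr.sum()>8:
        gr=comp(gr);r,P=rect(im,gr,34); q=(P-MK)@np.c_[ex,ey]; print('green y',np.percentile(q[:,1],[1,50,99]).round(1),'x',np.percentile(q[:,0],[1,99]).round(1),len(q))
    if n: save(n,F,4,(125,125,265,245))
E
python3 -c "
from h import *
st(); books()"
```

```text
t 3.67 p [577.3 263.6  31.4] yaw 1.442 tz [ 0.016  0.011 -1.   ] F [ 0.2  3.5 -0.8] w 43.8 inm [  3.1 104.9]
yel ctr [ -3.  -22.2] size [151.6 112.5] rot 0.007 y range -98.3 54.0
green y [61.7 79.3 93.5] x [-56.9  49.2] 350
```

```bash
python3 -c "
from h import *
plan(mk(-2,109),21,1.439,n=3)"
```

```text
[[1.4, -1.8, 3.5, 0.005, -0.004, 0.001], [1.5, -1.7, 3.5, 0.005, -0.004, 0.001], [1.5, -1.7, 3.5, 0.005, -0.004, 0.001]]
```

Call:
{"api": "move_arm", "payload": {"deltas": [[1.5,-1.8,3.5,0.005,-0.004,0.001],[1.5,-1.8,3.5,0.005,-0.004,0.001],[1.5,-1.8,3.5,0.005,-0.004,0.001],[0,0,0,0,0,0]]}}

```text
t: 4.05
ee_pos: [571.9, 268.5, 19.7]
orientation: [-2.362, -2.07, 0.005]
ft_force: [-0.8, -0.8, 0.3]
width: 44.1
```

```bash
python3 -c "
from h import *
st();plan(mk(-2,109),20,1.439,n=1)"
```

```text
t 4.05 p [571.9 268.5  19.7] yaw 1.44 tz [-0.003 -0.001 -1.   ] F [-0.8 -0.8  0.3] w 44.1 inm [ -2.9 109.1]
[[-0.1, 0.9, -0.3, -0.003, 0.002, 0.001]]
```

Call:
{"api": "move_arm", "payload": {"deltas": [[-4,0,0,0,0,0],[-3,0,0,0,0,0],[-3,0,0.3,0,0,0],[-3,0,0.3,0,0,0],[-3,0,0.3,0,0,0]]}}

```text
t: 4.47
ee_pos: [570.7, 254.6, 19.1]
orientation: [-2.36, -2.07, -0.001]
ft_force: [0.5, 3.1, 0.5]
width: 43.9
```

```bash
python3 -c "
from h import *
st();plan(mk(-2,88),20,1.439,n=3);books()"
```

```text
t 4.47 p [570.7 254.6  19.1] yaw 1.44 tz [-0.001  0.002 -1.   ] F [0.5 3.1 0.5] w 43.9 inm [-2.3 95.1]
[[-2.4, 0.1, -0.3, -0.0, -0.001, 0.0], [-2.4, 0.1, -0.3, -0.0, -0.001, 0.0], [-2.4, 0.1, -0.3, -0.0, -0.001, 0.0]]
yel ctr [ -1.3 -31.4] size [151.6 112.5] rot 0.02 y range -108.3 45.5
green y [51.6 69.2 83.5] x [-56.1  50.3] 342
```

Call:
{"api": "move_arm", "payload": {"deltas": [[-3,0,0,0,0,0],[-3,0,0,0,0,0],[-2.5,0,0,0,0,0],[-1,0,0,0,0,0]]}}

```text
t: 4.85
ee_pos: [569.5, 243.4, 19.1]
orientation: [-2.361, -2.07, -0.002]
ft_force: [0.7, 4.4, -0.5]
width: 44.1
```

```bash
python3 -c "
from h import *
st();books('a3')"
```

```text
t 4.85 p [569.5 243.4  19.1] yaw 1.44 tz [-0.     0.002 -1.   ] F [ 0.7  4.4 -0.5] w 44.1 inm [-2.  83.8]
yel ctr [ -1.  -42.8] size [151.1 112.8] rot 0.022 y range -119.6 34.0
green y [39.8 57.7 72.7] x [-55.5  50.6] 327
```

View pics/a3.png

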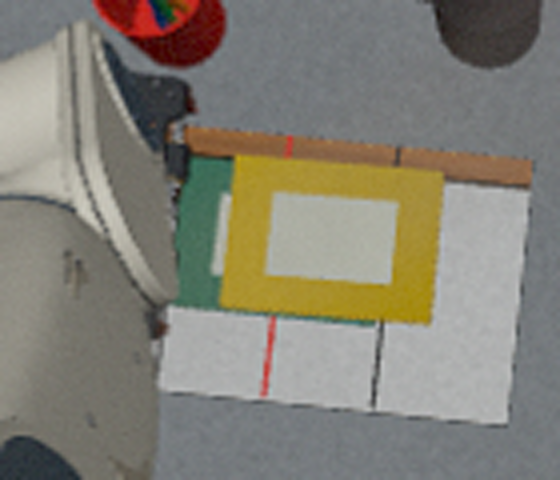

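Call:
{"api": "move_arm", "payload": {"deltas": [[6,0,0,0,0,0],[12,0,0,0,0,0],[8,0,-30,0,0,0],[0,0,-40,0,0,0],[-20,0,-30,0,0,0]]}}

```text
t: 5.32
ee_pos: [565.5, 250.3, 113.7]
orientation: [-2.357, -2.069, 0.027]
ft_force: [0.6, 0.5, 0.2]
width: 44.1
```

Call:
{"api": "move_arm", "payload": {"deltas": [[-40,0,0,0,0,0],[-40,0,0,0,0,0],[-40,0,0,0,0,0],[-40,0,0,0,0,0],[-40,0,0,0,0,0]]}}

```text
t: 5.73
ee_pos: [546.0, 55.7, 123.9]
orientation: [2.345, 2.087, -0.005]
ft_force: [1.3, -0.8, 0.1]
width: 43.9
```

```bash
python3 -c "
from h import *
st();plan(mk(-1,-160),125,1.439)"
```

```text
t 5.73 p [546.   55.7 123.9] yaw 1.454 tz [-0.001 -0.004 -1.   ] F [ 1.3 -0.8  0.1] w 43.9 inm [  -0.6 -105.3]
[[-27.4, -0.6, -0.4, -0.0, 0.002, 0.008], [-27.4, -0.4, -0.5, -0.0, 0.002, 0.008]]
```

Call:
{"api": "move_arm", "payload": {"deltas": [[-27,0,0,0,0.002,0.008],[-24,0,10,0,0.002,0.008],[0,0,30,0,0,0],[0,0,30,0,0,0],[0,0,8,0,0,0]]}}

```text
t: 6.15
ee_pos: [542.4, -3.2, 48.1]
orientation: [2.366, 2.058, 0.005]
ft_force: [0.1, 0.0, 0.1]
width: 44.3
```

```bash
python3 -c "
from h import *
st();plan(mk(-1,-145),41,1.439);books('a4')"
```

```text
t 6.15 p [542.4  -3.2  48.1] yaw 1.432 tz [ 0.006 -0.003 -1.   ] F [0.1 0.  0.1] w 44.3 inm [   3.6 -164.1]
[[19.1, -4.8, 7.0, 0.007, 0.002, -0.007]]
yel ctr [-1.5 -6.5] size [ 78.7 112. ] rot 0.021 y range -47.0 34.0
green y [40.1 58.7 73.4] x [-55.5  51. ] 326
```

View pics/a4.png

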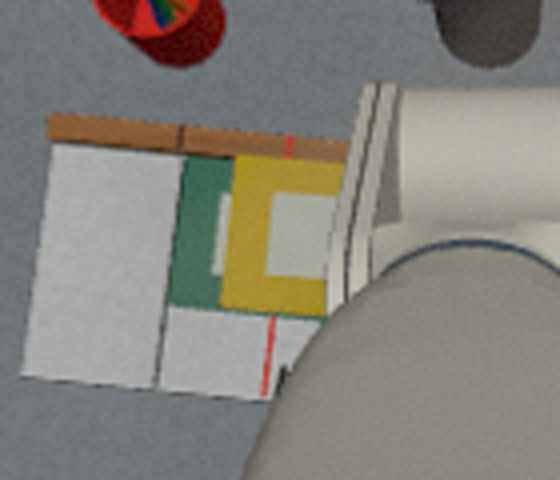

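Call:
{"api": "move_arm", "payload": {"deltas": [[10,-4,6,0.005,0,-0.005],[8,0,0,0,0,0],[6,0,0,0,0,0],[4,0,0,0,0,0],[2,0,0,0,0,0]]}}

```text
t: 6.62
ee_pos: [544.2, 33.0, 44.1]
orientation: [2.359, 2.071, -0.0]
ft_force: [0.4, -0.5, -0.6]
width: 44.0
```

```bash
python3 -c "
from h import *
st();plan(mk(-1,-90),42,1.439,n=15)"
```

```text
t 6.62 p [544.2  33.   44.1] yaw 1.441 tz [ 0.001 -0.002 -1.   ] F [ 0.4 -0.5 -0.6] w 44.0 inm [   0.7 -128. ]
[[2.5, -0.1, 0.1, 0.0, 0.0, 0.0], [2.5, -0.1, 0.1, 0.0, 0.0, 0.0], [2.5, -0.1, 0.1, 0.0, 0.0, 0.0], [2.5, -0.1, 0.1, 0.0, 0.0, 0.0], [2.5, -0.1, 0.1, 0.0, 0.0, 0.0]]
[[2.5, -0.1, 0.1, 0.0, 0.0, 0.0], [2.5, -0.1, 0.1, 0.0, 0.0, 0.0], [2.5, -0.1, 0.1, 0.0, 0.0, 0.0], [2.5, -0.1, 0.1, 0.0, 0.0, 0.0], [2.5, -0.1, 0.1, 0.0, 0.0, 0.0]]
[[2.5, -0.1, 0.1, 0.0, 0.0, 0.0], [2.5, -0.1, 0.1, 0.0, 0.0, 0.0], [2.5, -0.1, 0.1, 0.0, 0.0, 0.0], [2.5, -0.1, 0.1, 0.0, 0.0, 0.0], [2.5, -0.1, 0.1, 0.0, 0.0, 0.0]]
```

Call:
{"api": "move_arm", "payload": {"deltas": [[2,-0.2,0.3,0,0,0],[2,-0.2,0.3,0,0,0],[2.5,0,0.3,0,0,0],[2.5,0,0.2,0,0,0],[2.5,0,0.2,0,0,0]]}}

```text
t: 7.03
ee_pos: [546.6, 46.4, 45.1]
orientation: [2.354, 2.072, 0.003]
ft_force: [-0.5, -1.4, 1.1]
width: 44.1
```

```bash
python3 -c "
from h import *
st();plan(mk(-1,-90),42,1.439,n=10);books()"
```

```text
t 7.03 p [546.6  46.4  45.1] yaw 1.443 tz [ 0.005 -0.003 -1.   ] F [-0.5 -1.4  1.1] w 44.1 inm [   1.3 -114.4]
[[2.4, -0.2, 0.3, 0.001, 0.0, 0.0], [2.4, -0.2, 0.3, 0.001, 0.0, 0.0], [2.4, -0.2, 0.3, 0.001, 0.0, 0.0], [2.4, -0.2, 0.3, 0.001, 0.0, 0.0], [2.4, -0.2, 0.3, 0.001, 0.0, 0.0]]
[[2.4, -0.2, 0.3, 0.001, 0.0, 0.0], [2.4, -0.2, 0.3, 0.001, 0.0, 0.0], [2.4, -0.2, 0.3, 0.001, 0.0, 0.0], [2.4, -0.2, 0.3, 0.001, 0.0, 0.0], [2.4, -0.2, 0.3, 0.001, 0.0, 0.0]]
yel ctr [ 0.8 38.2] size [ 20.4 111.6] rot 0.011 y range 27.3 49.0
green y [57.1 65.3 73.9] x [-55.   49.5] 200
```

Call:
{"api": "move_arm", "payload": {"deltas": [[2.5,-0.3,0.5,0.001,0,0],[2.5,-0.3,0.5,0.001,0,0],[2.5,-0.3,0.5,0.001,0,0],[2.5,-0.2,0.5,0.001,0,0],[2.5,0,0.4,0.001,0,0]]}}

```text
t: 7.5
ee_pos: [547.8, 59.3, 43.0]
orientation: [2.358, 2.073, -0.001]
ft_force: [-0.7, -2.0, 1.5]
width: 43.7
```

```bash
python3 -c "
from h import *
st();plan(mk(-1,-90),42,1.439,n=5);books('a5')"
```

```text
t 7.5 p [547.8  59.3  43. ] yaw 1.442 tz [ 0.001 -0.002 -1.   ] F [-0.7 -2.   1.5] w 43.7 inm [   0.8 -101.5]
[[2.3, -0.4, 0.2, 0.0, 0.0, 0.001], [2.3, -0.4, 0.2, 0.0, 0.0, 0.001], [2.3, -0.4, 0.2, 0.0, 0.0, 0.001], [2.3, -0.4, 0.2, 0.0, 0.0, 0.001], [2.3, -0.4, 0.2, 0.0, 0.0, 0.001]]
yel ctr [ 0.4 54.1] size [ 15.2 108.5] rot 0.03 y range 44.9 63.3
green y [64.7 71.5 74. ] x [-55.7  49.7] 54
```

View pics/a5.png

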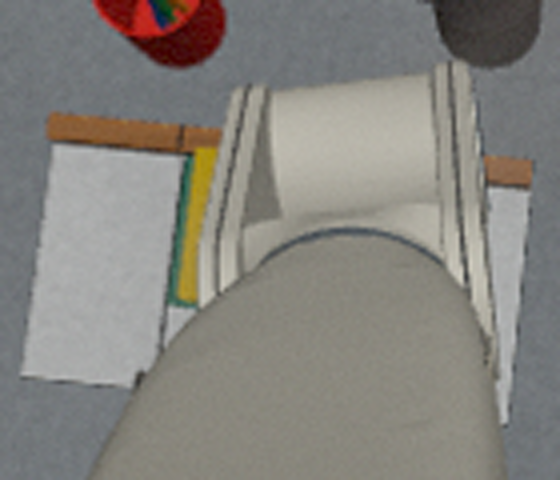

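Call:
{"api": "move_arm", "payload": {"deltas": [[2.5,-0.2,0.3,0,0,0],[2.5,-0.2,0.3,0,0,0],[2.5,-0.2,0.3,0,0,0],[2,0,0.3,0,0,0],[1,0,0,0,0,0]]}}

```text
t: 7.97
ee_pos: [548.8, 71.3, 41.5]
orientation: [2.358, 2.073, -0.001]
ft_force: [-0.8, -2.2, 1.4]
width: 44.0
```

```bash
python3 -c "
from h import *
st();books('a6')
im=eyes.get_image('side'); save('a7',im['frame'],5,(180,190,280,300))"
```

```text
t 7.97 p [548.8  71.3  41.5] yaw 1.443 tz [ 0.001 -0.002 -1.   ] F [-0.8 -2.2  1.4] w 44.0 inm [  0.2 -89.5]
yel ctr [ 0.4 68.6] size [  9.5 110.6] rot 0.028 y range 62.3 74.9
```

View pics/a7.png

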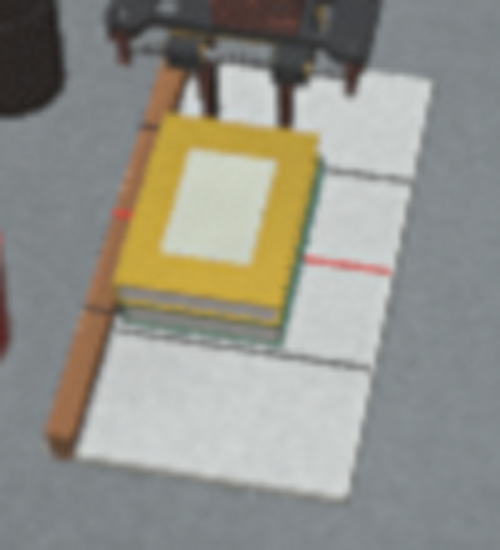

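Call:
{"api": "move_arm", "payload": {"deltas": [[-5,0,0,0,0,0],[-15,0,0,0,0,0],[-25,0,-20,0,0,0],[-40,0,-40,0,0,0],[-40,-20,-30,0,0,0]]}}

```text
t: 8.48
ee_pos: [519.7, -31.3, 113.4]
orientation: [-2.348, -2.081, 0.007]
ft_force: [-0.6, -0.9, 0.1]
width: 43.5
```

Call:
{"api": "move_arm", "payload": {"deltas": [[-40,0,0,0,0,0],[-40,0,0,0,0,0],[-10,0,0,0,0,0]]}}

```text
t: 8.73
ee_pos: [508.1, -126.5, 118.7]
orientation: [2.349, 2.083, -0.0]
ft_force: [0.5, -0.1, -0.3]
width: 44.1
```

```bash
python3 -c "
from h import *
st();books('b1')
im=eyes.get_image('side'); save('b2',im['frame'],5,(180,190,280,300))"
```

```text
t 8.73 p [ 508.1 -126.5  118.7] yaw 1.451 tz [ 0.001 -0.001 -1.   ] F [ 0.5 -0.1 -0.3] w 44.1 inm [ -14.2 -290.9]
yel ctr [ 0.2 -2. ] size [152.8 113.2] rot 0.007 y range -78.7 74.8
green y [-74.4 -65.9 -57.4] x [-57.3 -55.6] 7
```

View pics/b1.png

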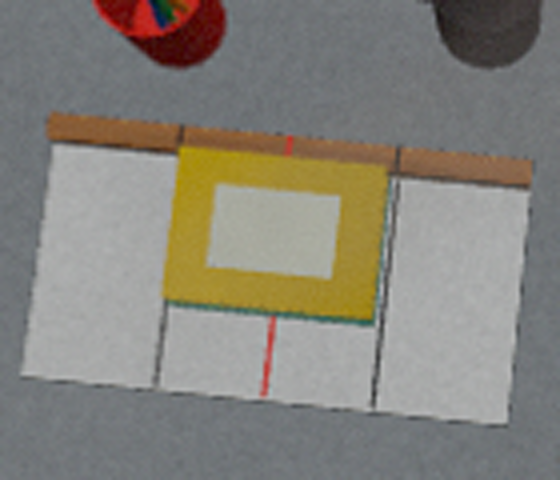

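View pics/b2.png

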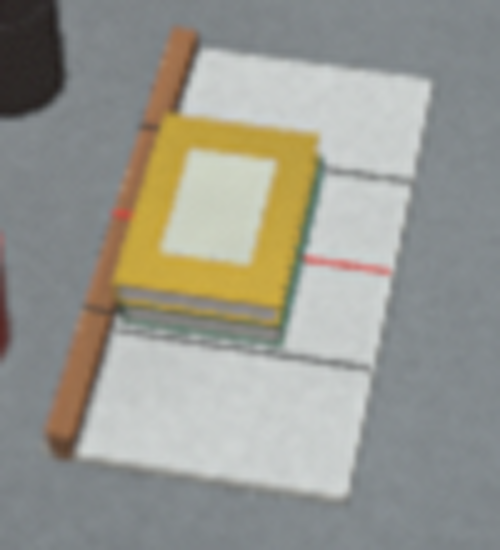

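```bash
python3 -c "
from h import *
im=eyes.get_image('side')
f=lambda x,y:(180+x/5-.4,190+y/5-.4)
for n,p,z in(('green near bottom R',f(281,346),12),('green nearbottom L',f(128,331),12),('blackline at R',f(300,351),12),('black far R',f(365,366),12),('black far +',f(400,179),12),('black line2',f(340,172),12),('red',f(350,265),12),('red2',f(385,270),12),('yel near top R',f(279,312),56),('yel near top L',f(118,288),56),('yel far R',f(318,134),56),('yel far L',f(168,114),56)):
    print(n,inm(ray(im,p,z)[0]).round(1))
"
```

```text
green near bottom R [-54.8  73.5]
green nearbottom L [47.6 80.4]
blackline at R [-67.9  75.2]
black far R [-112.2   79.2]
black far + [-109.   -81.8]
black line2 [-66.3 -80.4]
red [-87.8  -0.8]
red2 [-111.9   -0.9]
yel near top R [-55.2  77.8]
yel near top L [51.7 78.3]
yel far R [-51.7 -75.3]
yel far L [ 54.5 -74.2]
```

```bash
python3 -c "
from h import *
im=eyes.get_image('side');F=im['frame'];H,S,V=masks(F)
save('w1',F,6,(215,110,275,155))
R=np.zeros(F.shape[:2],bool);R[115:150,222:268]=1
si=comp(R&(S<40)&(V>140)); r,P=rect(im,si,70); print('wt top',si.sum(),np.round(r[0],1),r[1],r[2],cv2.boxPoints(r).round(1).tolist())
bu=comp(R&(H>100)&(H<125)&(S>110)); v,u=np.nonzero(bu); print(bu.sum())
plan((516,-387),120,-0.247)
"
```

```text
wt top 28 [ 457.3 -373.8] (20.899385452270508, 33.589027404785156) 1.9396439790725708 [[446.29998779296875, -357.3999938964844], [447.3999938964844, -391.0], [468.29998779296875, -390.29998779296875], [467.20001220703125, -356.70001220703125]]
14
[[-17.5, 2.6, -0.2, -0.0, 0.0, 0.113], [-17.1, 4.6, -0.2, -0.0, 0.0, 0.113], [-16.5, 6.5, -0.2, -0.0, 0.0, 0.113], [-15.6, 8.3, -0.2, -0.0, 0.0, 0.113], [-14.6, 10.0, -0.2, -0.0, 0.0, 0.113]]
[[-13.4, 11.6, -0.2, -0.0, 0.0, 0.113], [-12.0, 13.0, -0.2, -0.0, 0.0, 0.113], [-10.4, 14.3, -0.2, -0.0, 0.0, 0.113], [-8.7, 15.4, -0.2, -0.0, 0.0, 0.113], [-6.9, 16.3, -0.2, -0.0, 0.0, 0.113]]
[[-5.1, 16.9, -0.2, -0.0, 0.0, 0.113], [-3.1, 17.4, -0.2, -0.0, 0.0, 0.113], [-1.1, 17.6, -0.2, -0.0, 0.0, 0.113], [0.9, 17.7, -0.2, -0.0, 0.0, 0.113], [2.9, 17.4, -0.2, -0.0, 0.0, 0.113]]
```

View pics/w1.png

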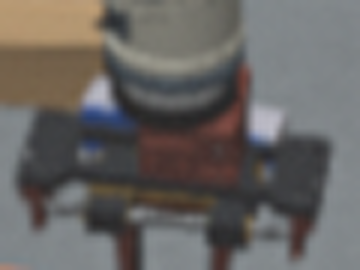

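```bash
python3 -c "
from h import *
im=eyes.get_image('side');F=np.load('sideF.npy');H,S,V=masks(F)
R=np.zeros(F.shape[:2],bool);R[118:150,224:265]=1
print(S[126,225:265:3],V[126,225:265:3])
si=comp(R&(S<60)&(V>165)); r,P=rect(im,si,70); print('wt top',si.sum(),np.round(r[0],1),r[1],r[2],cv2.boxPoints(r).round(1).tolist())
bu=comp(R&(H>100)&(H<125)&(S>130)&(V>80)); print(bu.sum())
b=np.nonzero(bu); 
for u in range(232,262,6):
    vs=b[0][b[1]==u]; print(u,vs.min(),vs.max(),ray(im,(u,vs.min()-.5),70)[0].round(1))
"
```

```text
[92 47 20 12 14 15 12 14 12 13 14 15 15 17] [119 130 187 185 187 187 184 179 168 160 144 137 135 135]
wt top 145 [ 516.8 -384. ] (31.967866897583008, 134.05027770996094) 76.43598175048828 [[447.8999938964844, -383.8999938964844], [578.2000122070312, -415.29998779296875], [585.7000122070312, -384.20001220703125], [455.3999938964844, -352.79998779296875]]
218
232 129 135 [ 572.2 -374.6]
238 130 137 [ 546.7 -369.1]
244 131 138 [ 521.4 -363.7]
250 133 139 [ 496.  -351.7]
256 134 140 [ 471.  -346.5]
```

Call:
{"api": "move_arm", "payload": {"deltas": [[-17.5,2.6,0,0,0,0.113],[-17,4.6,0,0,0,0.113],[-16.5,6.5,0,0,0,0.113],[-15.6,8.3,0,0,0,0.113],[-14.6,10,0,0,0,0.113]], "hand": -1}}

```text
t: 9.4
ee_pos: [511.7, -200.7, 114.8]
orientation: [-2.835, -1.339, 0.007]
ft_force: [-0.4, 0.3, 0.5]
width: 73.7
```

Call:
{"api": "move_arm", "payload": {"deltas": [[-13.4,11.6,0,0,0,0.113],[-12,13,0,0,0,0.113],[-10.4,14.3,0,0,0,0.113],[-8.7,15.4,0,0,0,0.113],[-6.9,16.3,0,0,0,0.113]]}}

```text
t: 9.82
ee_pos: [516.1, -282.8, 111.3]
orientation: [-3.097, -0.47, 0.016]
ft_force: [0.6, 0.6, -1.2]
width: 88.3
```

Call:
{"api": "move_arm", "payload": {"deltas": [[-5,16.9,0,0,0,0.113],[-3,17.4,0,0,0,0.113],[-1,17.6,0,0,0,0.113],[1,17.7,0,0,0,0.113],[2.9,17.4,0,0,0,0.113]]}}

```text
t: 10.23
ee_pos: [521.0, -364.5, 107.0]
orientation: [-3.101, 0.437, 0.028]
ft_force: [-0.6, -0.3, -0.3]
width: 87.9
```

```bash
python3 -c "
from h import *
st();plan((516,-387),100,-0.247,n=2)
"
```

```text
t 10.23 p [ 521.  -364.5  107. ] yaw -0.28 tz [-0.016  0.013 -1.   ] F [-0.6 -0.3 -0.3] w 87.9 inm [  30.  -525.1]
[[0.8, 11.5, 3.4, -0.004, 0.01, -0.017], [0.5, 11.5, 3.4, -0.004, 0.01, -0.017]]
```

Call:
{"api": "move_arm", "payload": {"deltas": [[0,11,2,-0.004,0.01,-0.015],[0,10,2,-0.004,0.01,-0.01],[0,0,0,0,0,0]]}}

```text
t: 10.48
ee_pos: [518.3, -383.3, 100.8]
orientation: [3.116, -0.4, 0.001]
ft_force: [0.8, 0.2, 0.2]
width: 87.8
```

```bash
python3 -c "
from h import *
st();plan((516,-386),36,-0.247,n=4)
im=eyes.get_image('side'); save('w2',im['frame'],5,(200,70,300,170))
"
```

```text
t 10.48 p [ 518.3 -383.3  100.8] yaw -0.255 tz [ 0.001 -0.    -1.   ] F [0.8 0.2 0.2] w 87.8 inm [  29.7 -544.2]
[[-0.4, 0.8, 16.2, 0.0, -0.0, -0.002], [-0.4, 0.8, 16.2, 0.0, -0.0, -0.002], [-0.4, 0.8, 16.2, 0.0, -0.0, -0.002], [-0.4, 0.8, 16.2, 0.0, -0.0, -0.002]]
```

View pics/w2.png

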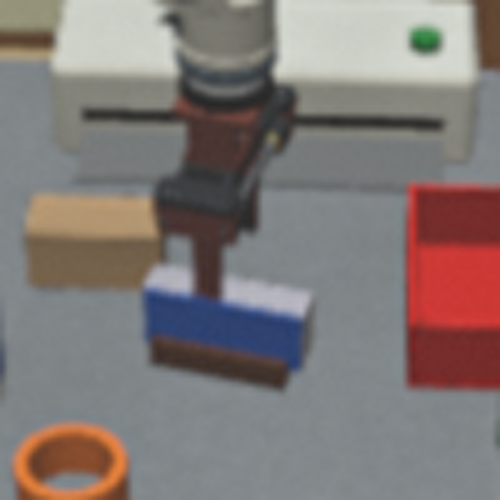

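Call:
{"api": "move_arm", "payload": {"deltas": [[-0.5,0.8,16,0,0,-0.002],[-0.5,0.8,16,0,0,-0.002],[-0.5,0.8,16,0,0,-0.002],[-0.5,0.4,12,0,0,-0.002],[0,0,2,0,0,0]]}}

```text
t: 10.95
ee_pos: [518.9, -378.7, 37.7]
orientation: [-3.117, 0.376, -0.002]
ft_force: [0.6, 0.2, -0.4]
width: 88.1
```

```bash
python3 -c "
from h import *
st();plan((516,-386),36,-0.247,n=1)
im=eyes.get_image('side'); save('w3',im['frame'],5,(200,70,300,170))
"
```

```text
t 10.95 p [ 518.9 -378.7   37.7] yaw -0.24 tz [ 0.001  0.001 -1.   ] F [ 0.6  0.2 -0.4] w 88.1 inm [  29.7 -539.5]
[[-1.1, 7.7, 1.7, -0.002, -0.001, 0.007]]
```

View pics/w3.png

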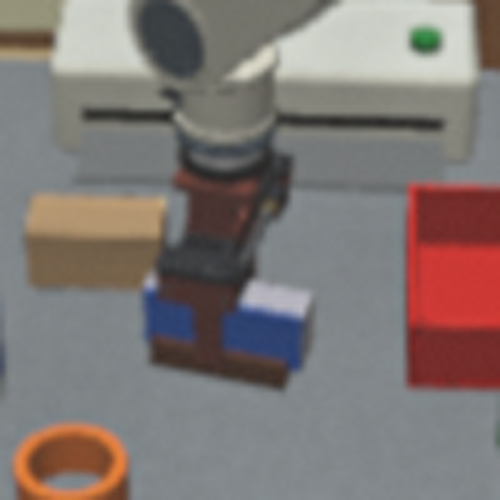

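Call:
{"api": "move_arm", "payload": {"deltas": [[-0.5,6,1,0,0,0.005],[-0.5,1,0,0,0,0],[0,0,0,0,0,0],[0,0,0,0,0,0],[0,0,0,0,0,0]], "hand": 1}}

```text
t: 11.42
ee_pos: [518.0, -385.9, 39.6]
orientation: [-3.118, 0.383, -0.006]
ft_force: [0.8, -0.1, -0.4]
width: 57.7
```

Call:
{"api": "move_arm", "payload": {"deltas": [[0,0,0,0,0,0],[0,0,0,0,0,0],[0,0,0,0,0,0],[0,0,0,0,0,0]]}}

```text
t: 11.75
ee_pos: [518.6, -386.7, 41.0]
orientation: [3.117, -0.383, 0.009]
ft_force: [0.1, -1.3, -2.8]
width: 35.5
```

```bash
python3 -c "
from h import *
st()
"
```

```text
t 11.75 p [ 518.6 -386.7   41. ] yaw -0.245 tz [ 0.006 -0.002 -1.   ] F [ 0.1 -1.3 -2.8] w 35.5 inm [  30.5 -547.4]
```

Call:
{"api": "move_arm", "payload": {"deltas": [[0,0,-8,0,0,0],[0,0,-15,0,0,0],[0,0,-20,0,0,0],[0,0,-10,0,0,0],[0,0,0,0,0,0]]}}

```text
t: 12.17
ee_pos: [514.1, -383.3, 91.8]
orientation: [-3.113, 0.383, 0.008]
ft_force: [1.0, -0.2, -7.2]
width: 35.7
```

```bash
python3 -c "
from h import *
st();plan((470,-225),90,-0.247,step=20)
im=eyes.get_image('side'); save('w4',im['frame'],5,(200,70,300,170))
"
```

```text
t 12.17 p [ 514.1 -383.3   91.8] yaw -0.245 tz [-0.004  0.006 -1.   ] F [ 1.  -0.2 -7.2] w 35.7 inm [  25.6 -544.7]
[[-9.0, -15.9, 0.3, -0.001, 0.001, 0.0], [-9.0, -15.9, 0.3, -0.001, 0.001, 0.0], [-9.0, -15.9, 0.3, -0.001, 0.001, 0.0], [-9.0, -15.9, 0.3, -0.001, 0.001, 0.0], [-9.0, -15.9, 0.3, -0.001, 0.001, 0.0]]
[[-9.0, -15.9, 0.3, -0.001, 0.001, 0.0], [-9.0, -15.9, 0.2, -0.001, 0.001, 0.0], [-9.0, -15.9, 0.2, -0.001, 0.001, 0.0], [-9.0, -15.9, 0.2, -0.001, 0.001, 0.0]]
```

View pics/w4.png

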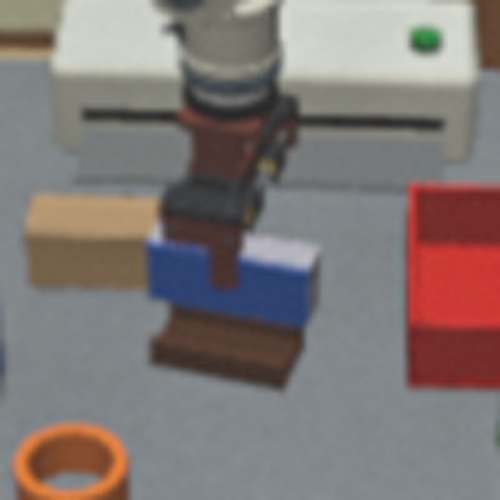

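Lifted out (7 N on the wrist ≈ 0.7 kg). Carrying to the open table.

Call:
{"api": "move_arm", "payload": {"deltas": [[-6,-11,0,0,0,0],[-9,-16,0,0,0,0],[-9,-16,0,0,0,0],[-9,-16,0,0,0,0],[-9,-16,0,0,0,0]]}}

```text
t: 12.63
ee_pos: [488.1, -297.1, 87.2]
orientation: [-3.11, 0.389, 0.013]
ft_force: [0.3, -0.5, -6.3]
width: 35.7
```

Call:
{"api": "move_arm", "payload": {"deltas": [[-9,-16,0,0,0,0],[-9,-16,0,0,0,0],[-9,-16,0,0,0,0],[-5,-9,0,0,0,0],[0,0,0,0,0,0]]}}

```text
t: 13.05
ee_pos: [462.8, -222.8, 82.9]
orientation: [-3.105, 0.385, 0.033]
ft_force: [-1.0, 0.2, -6.3]
width: 36.3
```

```bash
python3 -c "
from h import *
st();plan((470,-230),32,-0.247,n=6)
"
```

```text
t 13.05 p [ 462.8 -222.8   82.9] yaw -0.247 tz [-0.019  0.015 -1.   ] F [-1.   0.2 -6.3] w 36.3 inm [ -46.4 -392.3]
[[1.7, 1.0, 8.4, -0.002, 0.004, 0.0], [1.6, 0.9, 8.4, -0.002, 0.004, 0.0], [1.6, 0.9, 8.5, -0.002, 0.004, 0.0], [1.6, 0.9, 8.5, -0.002, 0.004, 0.0], [1.5, 0.9, 8.5, -0.002, 0.004, 0.0]]
[[1.5, 0.9, 8.5, -0.002, 0.004, 0.0]]
```

Call:
{"api": "move_arm", "payload": {"deltas": [[1,0,10,-0.005,0.01,0],[1,0,11,-0.005,0.008,0],[0,0,10,0,0,0],[0,0,6,0,0,0],[0,0,1,0,0,0]]}}

```text
t: 13.47
ee_pos: [465.3, -223.4, 42.7]
orientation: [3.118, -0.384, -0.004]
ft_force: [-1.0, -0.3, -6.3]
width: 35.6
```

```bash
python3 -c "
from h import *
st();plan((460,-225),32,-0.247,n=3)
"
```

```text
t 13.47 p [ 465.3 -223.4   42.7] yaw -0.245 tz [-0.003 -0.    -1.   ] F [-1.  -0.3 -6.3] w 35.6 inm [ -43.8 -392.6]
[[-1.6, 0.9, 3.6, 0.0, 0.001, 0.001], [-1.6, 0.9, 3.6, 0.0, 0.001, 0.001], [-1.6, 0.9, 3.6, 0.0, 0.001, 0.001]]
```

Call:
{"api": "move_arm", "payload": {"deltas": [[0,0,4,0,0.001,0],[0,0,3,0,0.001,0],[0,0,2,0,0,0],[0,0,2,0,0,0],[0,0,2,0,0,0]]}}

```text
t: 13.88
ee_pos: [466.1, -224.8, 30.7]
orientation: [3.117, -0.386, -0.001]
ft_force: [-8.9, 7.7, 40.0]
width: 35.8
```

```bash
python3 -c "
from h import *
st()
"
```

```text
t 13.88 p [ 466.1 -224.8   30.7] yaw -0.246 tz [-0.001 -0.    -1.   ] F [-8.9  7.7 40. ] w 35.8 inm [ -42.9 -393.8]
```

Call:
{"api": "move_arm", "payload": {"deltas": [[0,0,-1,0,0,0],[0,0,0,0,0,0],[0,0,0,0,0,0],[0,0,0,0,0,0],[0,0,0,0,0,0]], "hand": -1}}

```text
t: 14.3
ee_pos: [470.0, -226.9, 35.6]
orientation: [3.114, -0.386, 0.013]
ft_force: [-0.3, -0.2, -0.1]
width: 65.7
```

Call:
{"api": "move_arm", "payload": {"deltas": [[0,0,-15,0,0,0],[0,0,-30,0,0,0],[0,0,-30,0,0,0],[0,0,-10,0,0,0]]}}

```text
t: 14.63
ee_pos: [467.4, -225.6, 120.1]
orientation: [3.117, -0.386, 0.002]
ft_force: [0.5, -0.1, 1.4]
width: 87.3
```

```bash
python3 -c "
from h import *
st();plan((455,-285),110,-0.247,step=25)
im=eyes.get_image('side'); save('w5',im['frame'],5,(220,90,320,190))
"
```

```text
t 14.63 p [ 467.4 -225.6  120.1] yaw -0.247 tz [ 0.001 -0.001 -1.   ] F [ 0.5 -0.1  1.4] w 87.3 inm [ -41.4 -394.5]
[[0.8, 20.2, 3.4, 0.0, -0.001, 0.0], [0.8, 20.2, 3.4, 0.0, -0.001, 0.0], [0.8, 20.2, 3.4, 0.0, -0.001, 0.0]]
```

View pics/w5.png

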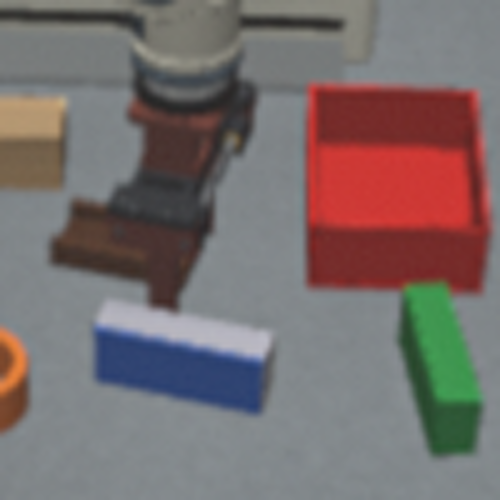

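Call:
{"api": "move_arm", "payload": {"deltas": [[0,20,0,0,0,0],[0,25,0,0,0,0],[0,14,10,0,0,0],[0,0,30,0,0,0],[0,0,20,0,0,0]], "hand": 1}}

```text
t: 15.1
ee_pos: [456.9, -287.4, 61.4]
orientation: [3.111, -0.382, 0.022]
ft_force: [0.5, 0.6, 0.1]
width: 58.5
```

```bash
python3 -c "
from h import *
st();plan((452,-280),49,-0.247,n=2)
"
```

```text
t 15.1 p [ 456.9 -287.4   61.4] yaw -0.244 tz [ 0.013 -0.009 -1.   ] F [0.5 0.6 0.1] w 58.5 inm [ -43.7 -457.2]
[[-3.4, -3.0, 6.1, 0.003, -0.007, 0.001], [-3.3, -3.0, 6.1, 0.003, -0.007, 0.001]]
```

Call:
{"api": "move_arm", "payload": {"deltas": [[-2,0,6,0.004,-0.008,0],[-2,0,5,0.003,-0.006,0],[0,0,0,0,0,0],[0,0,0,0,0,0]]}}

```text
t: 15.43
ee_pos: [449.1, -284.5, 43.5]
orientation: [-3.111, 0.383, 0.015]
ft_force: [-0.5, -0.5, -0.6]
width: 31.6
```

```bash
python3 -c "
from h import *
st();plan((452,-280),50,-0.247,n=2)
o=ctrl.get_obs();print((np.array([466,-225])-o['ee_pos'][:2])@[.245,.97])
"
```

```text
t 15.43 p [ 449.1 -284.5   43.5] yaw -0.245 tz [-0.009  0.008 -1.   ] F [-0.5 -0.5 -0.6] w 31.6 inm [ -51.9 -455.3]
[[0.8, -2.5, -3.2, -0.003, 0.005, 0.001], [0.9, -2.5, -3.2, -0.003, 0.005, 0.001]]
61.839396642973696
```

Call:
{"api": "move_arm", "payload": {"deltas": [[3,-6,-4,-0.004,0.007,0],[0,-7,-3,-0.002,0.002,0],[0,-6,0,0,0,0],[0,-4,0,0,0,0],[0,-4,0,0,0,0]]}}

```text
t: 15.85
ee_pos: [461.5, -257.3, 54.4]
orientation: [3.115, -0.383, 0.007]
ft_force: [0.5, -0.1, -0.5]
width: 0.6
```

```bash
python3 -c "
from h import *
st();plan((452,-280),51,-0.247,n=2)
o=ctrl.get_obs();print((np.array([466,-225])-o['ee_pos'][:2])@[.245,.97])
"
```

```text
t 15.85 p [ 461.5 -257.3   54.4] yaw -0.245 tz [ 0.004 -0.003 -1.   ] F [ 0.5 -0.1 -0.5] w 0.6 inm [ -43.1 -426.7]
[[-1.9, 12.2, 1.7, 0.001, -0.003, 0.001], [-1.9, 12.2, 1.7, 0.001, -0.003, 0.001]]
32.40990007484898
```

Call:
{"api": "move_arm", "payload": {"deltas": [[0,-2,2.5,0,-0.003,0],[0,-3,2,0,0,0],[0,-3,0.3,0,0,0],[0,-3,0.3,0,0,0],[0,-3,0.3,0,0,0]]}}

```text
t: 16.27
ee_pos: [467.0, -243.2, 50.3]
orientation: [3.113, -0.379, 0.008]
ft_force: [-1.3, -3.4, 2.9]
width: 0.3
```

```bash
python3 -c "
from h import *
st()
im=eyes.get_image('side'); save('w6',im['frame'],5,(220,90,320,190))
"
```

```text
t 16.27 p [ 467.  -243.2   50.3] yaw -0.242 tz [ 0.005 -0.006 -1.   ] F [-1.3 -3.4  2.9] w 0.3 inm [ -39.5 -412. ]
```

View pics/w6.png

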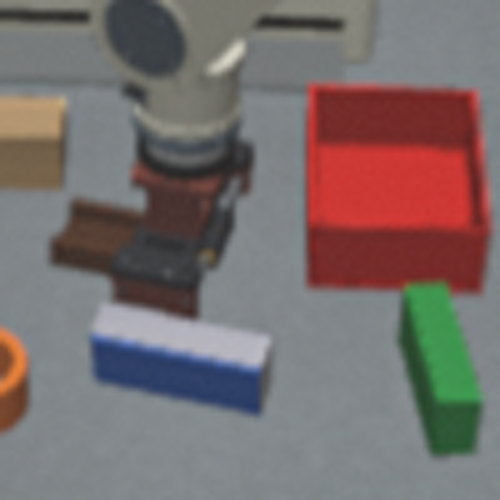

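Call:
{"api": "move_arm", "payload": {"deltas": [[0,-4,0,0,0,0],[0,-4,0,0,0,0],[0,-4,0,0,0,0],[0,-4,0,0,0,0],[0,-4,0,0,0,0]]}}

```text
t: 16.73
ee_pos: [471.9, -221.5, 49.7]
orientation: [3.114, -0.382, 0.007]
ft_force: [0.0, 0.5, -0.3]
width: 0.2
```

```bash
python3 -c "
from h import *
st()
im=eyes.get_image('side'); save('w7',im['frame'],5,(220,90,320,190))
"
```

```text
t 16.73 p [ 471.9 -221.5   49.7] yaw -0.244 tz [ 0.004 -0.005 -1.   ] F [ 0.   0.5 -0.3] w 0.2 inm [ -37.6 -389.9]
```

View pics/w7.png

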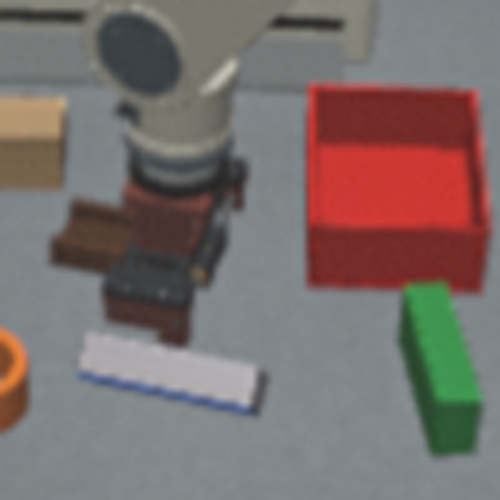

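Call:
{"api": "move_arm", "payload": {"deltas": [[0,10,-20,0,0,0],[0,20,-30,0,0,0],[0,30,-30,0,0,0],[0,30,0,0,0,0],[0,0,0,0,0,0]], "hand": -1}}

```text
t: 17.2
ee_pos: [447.8, -306.0, 130.6]
orientation: [3.119, -0.371, -0.006]
ft_force: [0.3, 0.8, 0.0]
width: 29.9
```

```bash
cat >> h.py <<'E'
def wt(n=None,z=36):
    im=eyes.get_image('top');F=im['frame'];H,S,V=masks(F); 
    for s in ('top','side'):
        if s=='side': im=eyes.get_image('side');F=im['frame'];H,S,V=masks(F)
        P=world(im); R=(P[...,2]>18)&(P[...,0]>380)&(P[...,0]<560)&(P[...,1]>-280)&(P[...,1]<-110)&(P[...,2]<60)&(S<60)
        if R.sum()<20: print(s,'few'); continue
        si=comp(R); r,Q=rect(im,si,z); print(s,si.sum(),np.round(r[0],1),np.round(r[1],1),round(r[2],1),'z',np.nanmedian(P[si][:,2]).round(1))
        v,u=np.nonzero(si); 
        if n: save(n+s,F,5,(max(u.min()-25,0),max(v.min()-25,0),u.max()+25,v.max()+25))
E
python3 -c "
from h import *
st(); wt('x1')"
```

```text
t 17.2 p [ 447.8 -306.   130.6] yaw -0.237 tz [-0.004 -0.    -1.   ] F [0.3 0.8 0. ] w 29.9 inm [ -50.2 -476.8]
top 1022 [ 475.  -173.5] [ 61.1 139.9] 75.5 z 35.7
side 498 [ 478.3 -162.6] [ 81.1 142.8] 75.6 z 34.6
```

View pics/x1side.png

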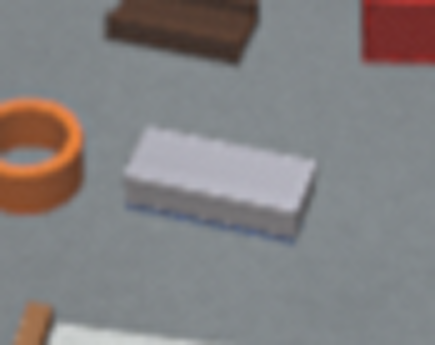

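View pics/x1top.png

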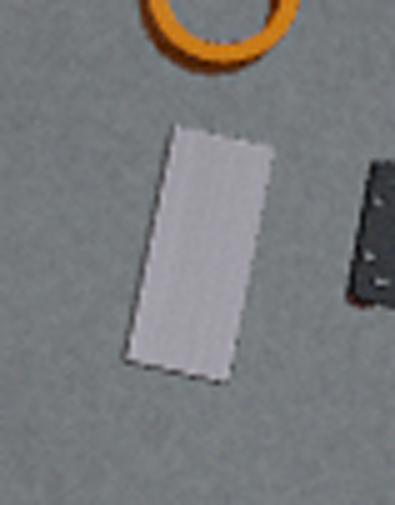

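```bash
python3 -c "
from h import *
plan((475,-174),100,-0.25,step=28)"
```

```text
[[-0.7, -26.4, 5.9, -0.0, 0.001, 0.003], [-0.8, -26.4, 5.9, -0.0, 0.001, 0.003], [-0.9, -26.4, 5.9, -0.0, 0.001, 0.003], [-1.0, -26.4, 5.9, -0.0, 0.001, 0.003], [-1.0, -26.3, 5.9, -0.0, 0.001, 0.003]]
```

Call:
{"api": "move_arm", "payload": {"deltas": [[-1,-26,6,0,0.001,0.003],[-1,-26,6,0,0.001,0.003],[-1,-26,6,0,0.001,0.003],[-1,-26,6,0,0.001,0.003],[0,-22,6,0,0,0]]}}

```text
t: 17.72
ee_pos: [472.6, -173.4, 96.1]
orientation: [-3.113, 0.399, 0.009]
ft_force: [0.6, 0.1, 0.5]
width: 71.6
```

Call:
{"api": "move_arm", "payload": {"deltas": [[0,0,0,0,0,0]]}}

```text
t: 17.8
ee_pos: [471.2, -168.7, 94.2]
orientation: [-3.112, 0.394, 0.016]
ft_force: [-0.5, -0.1, 1.0]
width: 78.4
```

```bash
python3 -c "
from h import *
st();plan((475,-174),55,-0.25,n=3)"
```

```text
t 17.8 p [ 471.2 -168.7   94.2] yaw -0.252 tz [-0.009  0.006 -1.   ] F [-0.5 -0.1  1. ] w 78.4 inm [ -45.1 -337.5]
[[1.8, 1.5, 13.0, -0.001, 0.004, -0.001], [1.8, 1.4, 13.0, -0.001, 0.004, -0.001], [1.7, 1.4, 13.0, -0.001, 0.004, -0.001]]
```

Call:
{"api": "move_arm", "payload": {"deltas": [[2,2,13,-0.003,0.007,0],[2,2,13,-0.001,0.004,0],[1,1,11,0,0,0],[0,0,2,0,0,0]]}}

```text
t: 18.13
ee_pos: [473.1, -169.2, 51.9]
orientation: [-3.118, 0.381, 0.007]
ft_force: [-0.2, 0.3, 0.5]
width: 87.6
```

```bash
python3 -c "
from h import *
st();plan((475,-174),14,-0.25,n=3)
im=eyes.get_image('side'); save('w8',im['frame'],5,(220,90,320,190))"
```

```text
t 18.13 p [ 473.1 -169.2   51.9] yaw -0.243 tz [-0.004  0.001 -1.   ] F [-0.2  0.3  0.5] w 87.6 inm [ -43.2 -337.8]
[[1.1, 1.4, 12.6, -0.0, 0.002, 0.002], [1.1, 1.4, 12.6, -0.0, 0.002, 0.002], [1.0, 1.4, 12.6, -0.0, 0.002, 0.002]]
```

View pics/w8.png

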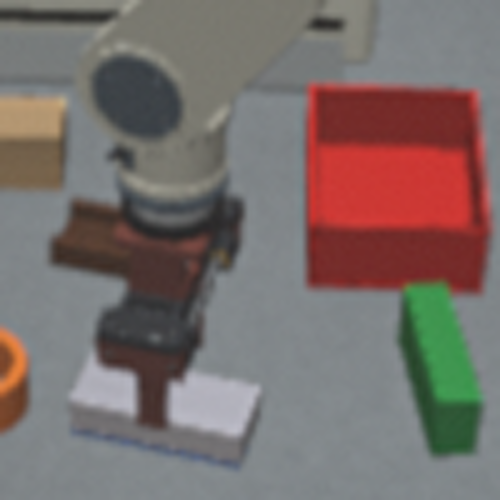

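Call:
{"api": "move_arm", "payload": {"deltas": [[1.5,4.5,2,0,0.003,0.002],[1,1,12,0,0.002,0.003],[0,0.5,13,0,0,0],[0,0.5,10,0,0,0],[0,0,1,0,0,0]]}}

```text
t: 18.6
ee_pos: [475.0, -178.5, 14.1]
orientation: [3.117, -0.392, 0.006]
ft_force: [-0.3, -1.0, -0.3]
width: 88.1
```

```bash
python3 -c "
from h import *
st();plan((475,-174),14,-0.25,n=2)"
```

```text
t 18.6 p [ 475.  -178.5   14.1] yaw -0.25 tz [ 0.003 -0.001 -1.   ] F [-0.3 -1.  -0.3] w 88.1 inm [ -40.1 -346.8]
[[-0.6, -2.2, 0.1, 0.0, -0.002, -0.0], [-0.6, -2.2, 0.1, 0.0, -0.002, -0.0]]
```

Call:
{"api": "move_arm", "payload": {"deltas": [[0,-3.5,0.5,0,-0.002,0],[0,0,0.5,0,0,0],[0,0,0.5,0,0,0],[0,0,0.5,0,0,0],[0,0,0.3,0,0,0]], "hand": 1}}

```text
t: 19.02
ee_pos: [476.6, -175.7, 13.0]
orientation: [3.116, -0.393, 0.004]
ft_force: [-1.0, -0.2, -2.0]
width: 59.7
```

Call:
{"api": "move_arm", "payload": {"deltas": [[0,0,0.3,0,0,0],[0,0,0,0,0,0]]}}

```text
t: 19.18
ee_pos: [476.5, -175.7, 13.0]
orientation: [3.116, -0.393, 0.004]
ft_force: [-0.8, -0.3, -6.2]
width: 59.9
```

```bash
python3 -c "
from h import *
st()"
```

```text
t 19.18 p [ 476.5 -175.7   13. ] yaw -0.251 tz [ 0.003 -0.001 -1.   ] F [-0.8 -0.3 -6.2] w 59.9 inm [ -39.  -343.8]
```

Call:
{"api": "move_arm", "payload": {"deltas": [[0,0,-10,0,0,0],[0,0,-25,0,0,0],[0,0,-35,0,0,0],[0,0,-35,0,0,0],[0,0,-12,0,0,0]]}}

```text
t: 19.6
ee_pos: [470.4, -173.0, 130.1]
orientation: [-3.113, 0.393, 0.021]
ft_force: [1.7, -1.0, -6.5]
width: 59.9
```

```bash
python3 -c "
from h import *
st();plan(mk(0,1),130,1.439,n=16)
im=eyes.get_image('side'); save('w9',im['frame'],5,(200,70,320,190))"
```

```text
t 19.6 p [ 470.4 -173.   130.1] yaw -0.251 tz [-0.013  0.005 -1.   ] F [ 1.7 -1.  -6.5] w 59.9 inm [ -45.4 -342. ]
[[0.3, -21.6, 0.0, -0.001, 0.001, -0.106], [2.6, -21.5, 0.0, -0.001, 0.001, -0.106], [4.8, -21.1, 0.0, -0.001, 0.001, -0.106], [7.0, -20.5, -0.0, -0.001, 0.001, -0.106], [9.1, -19.6, -0.0, -0.001, 0.001, -0.106]]
[[11.1, -18.5, -0.0, -0.001, 0.001, -0.106], [13.0, -17.3, -0.0, -0.001, 0.001, -0.106], [14.8, -15.8, -0.0, -0.001, 0.001, -0.106], [16.4, -14.1, -0.0, -0.001, 0.001, -0.106], [17.8, -12.3, -0.0, -0.001, 0.001, -0.106]]
[[19.0, -10.4, -0.0, -0.001, 0.001, -0.106], [19.9, -8.3, -0.0, -0.001, 0.001, -0.106], [20.7, -6.2, -0.0, -0.001, 0.001, -0.106], [21.3, -4.0, -0.0, -0.001, 0.001, -0.106], [21.6, -1.7, -0.0, -0.001, 0.001, -0.106]]
[[21.6, 0.6, -0.0, -0.001, 0.001, -0.106]]
```

View pics/w9.png

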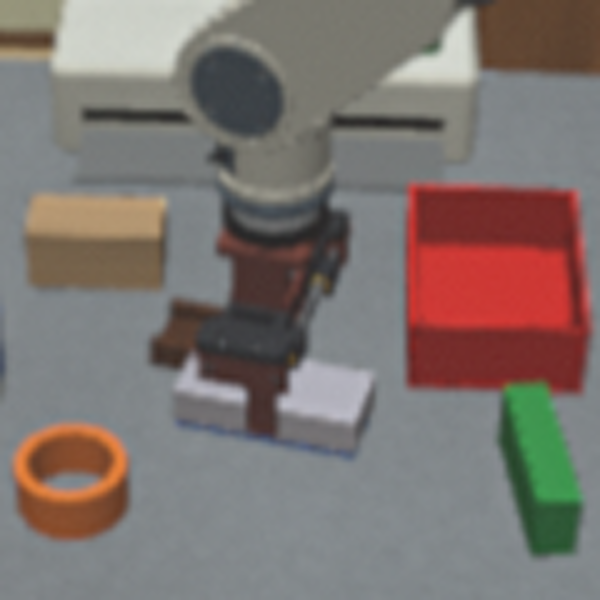

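Call:
{"api": "move_arm", "payload": {"deltas": [[0.3,-16,-1,-0.003,0.005,-0.08],[2.6,-21,-1,-0.001,0.003,-0.1],[4.8,-21,-1,-0.001,0.001,-0.106],[7,-20.5,-1,-0.001,0.001,-0.106],[9,-19.6,-1,-0.001,0.001,-0.106]]}}

```text
t: 20.07
ee_pos: [496.9, -75.0, 135.9]
orientation: [3.111, 0.406, -0.004]
ft_force: [0.5, -0.2, -6.4]
width: 60.0
```

Call:
{"api": "move_arm", "payload": {"deltas": [[11,-18.5,-1,-0.001,0.001,-0.106],[13,-17.3,-1,-0.001,0.001,-0.106],[14.8,-15.8,-1,-0.001,0.001,-0.106],[16.4,-14,-1,-0.001,0.001,-0.106],[17.8,-12.3,-1,-0.001,0.001,-0.106]]}}

```text
t: 20.48
ee_pos: [520.6, 34.8, 135.8]
orientation: [2.88, 1.247, -0.013]
ft_force: [0.8, -0.6, -6.4]
width: 59.4
```

```bash
python3 -c "
from h import *
st();plan(mk(0,1),125,1.439,n=7)"
```

```text
t 20.48 p [520.6  34.8 135.8] yaw 0.817 tz [-0.006 -0.006 -1.   ] F [ 0.8 -0.6 -6.4] w 59.4 inm [ -23.  -129.3]
[[17.1, -8.2, 1.4, -0.0, 0.001, -0.089], [17.7, -6.6, 1.4, -0.0, 0.001, -0.089], [18.2, -5.0, 1.4, -0.0, 0.001, -0.089], [18.6, -3.4, 1.5, -0.0, 0.001, -0.089], [18.8, -1.7, 1.5, -0.0, 0.001, -0.089]]
[[18.9, -0.1, 1.5, -0.0, 0.001, -0.089], [18.8, 1.6, 1.5, -0.0, 0.001, -0.089]]
```

Call:
{"api": "move_arm", "payload": {"deltas": [[17,-8,0,0,0.001,-0.089],[17.7,-6.6,0,0,0.001,-0.089],[18.2,-5,0,0,0.001,-0.089],[18,-3.4,0,0,0.001,-0.089],[18,-1.7,0,0,0.001,-0.089]]}}

```text
t: 20.9
ee_pos: [542.3, 128.9, 129.9]
orientation: [-2.507, -1.882, 0.022]
ft_force: [0.8, -0.5, -7.1]
width: 59.8
```

Call:
{"api": "move_arm", "payload": {"deltas": [[15,0,0,0,0,-0.07],[8,0,0,0,0,-0.03],[0,0,0,0,0,0]]}}

```text
t: 21.15
ee_pos: [546.0, 154.7, 126.5]
orientation: [-2.395, -2.017, 0.028]
ft_force: [-0.0, 0.3, -6.6]
width: 59.6
```

```bash
python3 -c "
from h import *
st();plan(mk(0,1),100,1.439,n=4)"
```

```text
t 21.15 p [546.  154.7 126.5] yaw 1.4 tz [-0.02  -0.004 -1.   ] F [-0.   0.3 -6.6] w 59.6 inm [-13.6  -7.2]
[[2.2, 3.4, 6.6, -0.005, 0.002, -0.01], [2.2, 3.4, 6.6, -0.005, 0.002, -0.01], [2.1, 3.4, 6.6, -0.005, 0.002, -0.01], [2.1, 3.4, 6.6, -0.005, 0.002, -0.01]]
```

Call:
{"api": "move_arm", "payload": {"deltas": [[2,3.4,6.6,-0.008,0.002,-0.01],[2,3.4,6.6,-0.006,0.002,-0.01],[2,3.4,6.6,-0.004,0.002,-0.01],[2,3,5,-0.002,0.002,-0.01],[0,0,0,0,0,0]]}}

```text
t: 21.57
ee_pos: [558.6, 157.9, 97.0]
orientation: [-2.364, -2.068, 0.003]
ft_force: [0.9, -0.4, -7.2]
width: 59.9
```

```bash
python3 -c "
from h import *
st();plan(mk(0,1),82,1.439,n=4)
im=eyes.get_image('side'); save('y1',im['frame'],4,(140,140,290,290))"
```

```text
t 21.57 p [558.6 157.9  97. ] yaw 1.437 tz [-0.002 -0.    -1.   ] F [ 0.9 -0.4 -7.2] w 59.9 inm [-1.5 -2.3]
[[0.8, 0.4, 3.7, -0.0, 0.0, -0.0], [0.8, 0.4, 3.7, -0.0, 0.0, -0.0], [0.8, 0.4, 3.7, -0.0, 0.0, -0.0], [0.8, 0.4, 3.7, -0.0, 0.0, -0.0]]
```

View pics/y1.png

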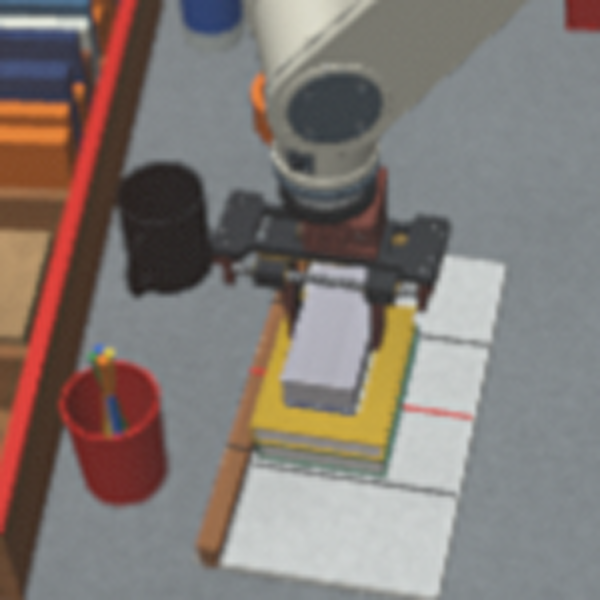

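Call:
{"api": "move_arm", "payload": {"deltas": [[1,0.5,5,0,0,0],[1,0.5,5,0,0,0],[1,0.3,4,0,0,0],[0,0,3,0,0,0],[0,0,1,0,0,0]]}}

```text
t: 22.03
ee_pos: [560.6, 159.9, 77.9]
orientation: [-2.367, -2.064, 0.003]
ft_force: [-0.7, 0.1, -6.9]
width: 59.8
```

```bash
python3 -c "
from h import *
st();plan(mk(0,1),74,1.439,n=2)"
```

```text
t 22.03 p [560.6 159.9  77.9] yaw 1.434 tz [-0.002 -0.001 -1.   ] F [-0.7  0.1 -6.9] w 59.8 inm [ 0.2 -0.1]
[[0.6, -0.1, 1.9, -0.001, 0.0, -0.002], [0.6, -0.1, 1.9, -0.001, 0.0, -0.002]]
```

Call:
{"api": "move_arm", "payload": {"deltas": [[0.3,0,2,0,0,-0.002],[0,0,2,0,0,0],[0,0,1.2,0,0,0],[0,0,1,0,0,0]]}}

```text
t: 22.37
ee_pos: [560.7, 160.4, 71.1]
orientation: [-2.365, -2.067, 0.003]
ft_force: [1.0, -0.5, -6.4]
width: 59.8
```

Call:
{"api": "move_arm", "payload": {"deltas": [[0,0,1,0,0,0],[0,0,0.8,0,0,0]]}}

```text
t: 22.53
ee_pos: [560.8, 160.4, 69.3]
orientation: [-2.365, -2.067, 0.002]
ft_force: [0.6, 1.6, -7.1]
width: 59.8
```

Call:
{"api": "move_arm", "payload": {"deltas": [[0,0,0.8,0,0,0]]}}

```text
t: 22.62
ee_pos: [560.8, 160.4, 69.0]
orientation: [-2.365, -2.068, 0.002]
ft_force: [-5.4, -1.9, 9.2]
width: 59.6
```

Call:
{"api": "move_arm", "payload": {"deltas": [[0,0,0.7,0,0,0]]}}

```text
t: 22.7
ee_pos: [560.8, 160.4, 69.0]
orientation: [-2.365, -2.068, 0.002]
ft_force: [-3.4, -1.1, 3.9]
width: 59.7
```

Contact at z≈69 with about 16 N. Releasing.

Call:
{"api": "move_arm", "payload": {"deltas": [[0,0,0,0,0,0],[0,0,0,0,0,0],[0,0,0,0,0,0],[0,0,0,0,0,0]], "hand": -1}}

```text
t: 23.03
ee_pos: [563.9, 161.2, 71.4]
orientation: [2.363, 2.066, 0.008]
ft_force: [0.8, 0.4, -0.2]
width: 83.2
```

```bash
python3 -c "
from h import *
st()"
```

```text
t 23.03 p [563.9 161.2  71.4] yaw 1.437 tz [ 0.005  0.001 -1.   ] F [ 0.8  0.4 -0.2] w 83.2 inm [3.3 1.7]
```

Call:
{"api": "move_arm", "payload": {"deltas": [[0,-2,-6,-0.003,0,0],[0,-1,-15,0,0,0],[0,0,-30,0,0,0],[0,0,-40,0,0,0],[-20,0,-30,0,0,0]]}}

```text
t: 23.45
ee_pos: [553.6, 142.6, 191.1]
orientation: [-2.363, -2.07, 0.004]
ft_force: [0.7, 0.3, 0.3]
width: 87.9
```

Call:
{"api": "move_arm", "payload": {"deltas": [[-41,0,0,0,0,0],[-41,0,0,0,0,0],[-41,0,0,0,0,0],[-41,0,0,0,0,0],[-41,0,0,0,0,0]]}}

```text
t: 23.87
ee_pos: [532.6, -61.2, 203.7]
orientation: [2.342, 2.073, 0.026]
ft_force: [1.0, 0.3, 0.5]
width: 88.1
```

Call:
{"api": "move_arm", "payload": {"deltas": [[-30,0,0,0,0,0],[-10,0,0,0,0,0],[0,0,0,0,0,0],[0,0,0,0,0,0]]}}

```text
t: 24.2
ee_pos: [526.3, -108.9, 206.0]
orientation: [2.348, 2.061, 0.028]
ft_force: [-0.7, -0.1, -0.7]
width: 87.7
```

```bash
python3 -c "
from h import *
st();books('z1')
im=eyes.get_image('side'); save('z2',im['frame'],5,(180,190,280,300))
im=eyes.get_image('top');H,S,V=masks(im['frame']);P=world(im)
m=(P[...,2]>75)&(P[...,2]<110)&(S<70)&(P[...,0]>450)&(P[...,0]<640)&(P[...,1]>60)&(P[...,1]<260)
r,Q=rect(im,comp(m),92);print('weight',inm(r[0]).round(1),r[1],np.radians(r[2])-np.pi/2-TH,np.nanmedian(P[m][:,2]))"
```

```text
t 24.2 p [ 526.3 -108.9  206. ] yaw 1.441 tz [ 0.025 -0.001 -1.   ] F [-0.7 -0.1 -0.7] w 87.7 inm [   1.6 -271. ]
yel ctr [-0.1 -2. ] size [152.9 112.5] rot 0.006 y range -78.7 74.8
green y [-74.4 -65.9 -57.4] x [-57.3 -55.6] 7
weight [-2.6  0.6] (141.08058166503906, 61.16106414794922) 0.0018113701114764735 91.9618912392973
```

View pics/z1.png

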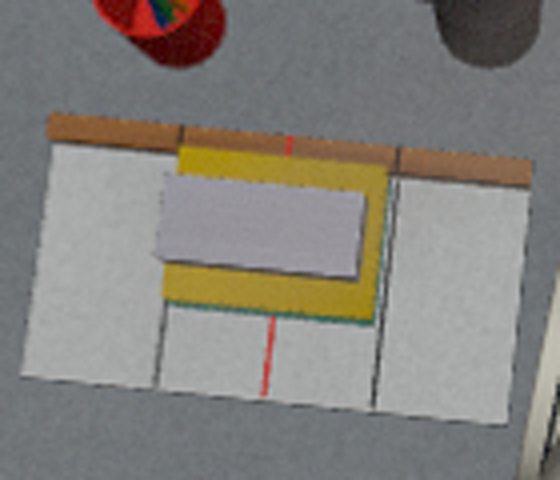

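View pics/z2.png

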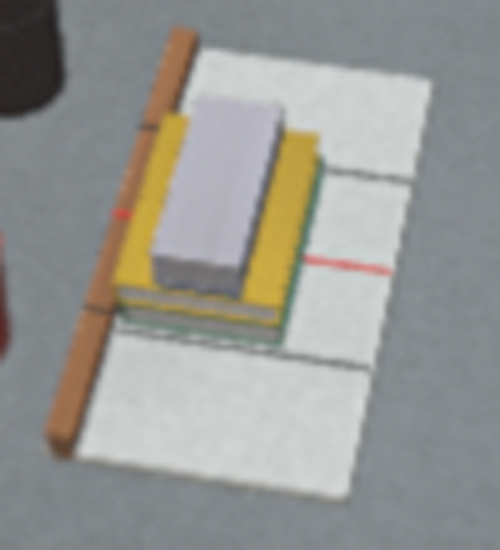

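```bash
python3 -c "
from h import *
print(ctrl.close_job()); st()"
```

```text
the job is handed in; nothing more can be done
None
the job is handed in; nothing more can be done
```

The task is done and handed in at about 24 s of the 69 s allowed. `close_job` reports no verdict, so the figures below are my own camera checks.

**Books:** I pushed the green book by its left end and the yellow one by its right end. Seen from the top camera:

| Book | Offset along the board | Offset across it | Rotation |
|---|---|---|---|
| Yellow | about -2 mm | about 0 mm | 0.006 rad |
| Green | about 0.5 mm, read by eye from the black line | not measured separately | not measured separately |

**Disagreement:** the side camera put the yellow book at about +2 mm along the board instead of -2 mm. That fits the 2 mm calibration error, and both readings are inside the 6 mm limit, so I did not nudge it again. The yellow book's measured position did not change when the weight was placed.

**Weight:** I lifted it from the stand, set it on the bare table and tipped it onto its felt with a push near the top of its bare face. I then gripped it again across the 60 mm and laid it felt down on the upper book. It touched down with about 16 N. It lies about 4 mm from the book's middle, lengthways within 0.01 rad, with its top at 92 mm as expected.

**Forces:** pushing readings on the books were about 4 N at most. Setting the weight on the table read about 40 N at the wrist, through the fingers.

**Clearance:** the gripper was clear of everything at hand-in. I saw no bystander touched or moved.

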